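# Line up flatted guide shafts in the V-rest and snap them into the kit rail

## Task

Four or five guide shafts for the test jig lie in the blue V-rest with their orange set-screw flats turned off to one side or the other. First roll every shaft in its groove until its flats face straight up, so that all of them lie in the V-rest flats up at once; then press each one broadside down into a pair of spring clips of its own on the grey kit rail until it snaps fully home, flats still facing straight up. When all are home, push the red lock tab of the kit rail all the way to its locked end, and leave the tape roll, multimeter, marker pen and heat sink where they are.

Things in the scene. Friction and masses are not known exactly. Their poses are not given: they have to be found in the camera images.
- v_rest: Fixed rest: blue base plate 120 (x) x 350 (y) x 8 mm with two rows of aluminium V-blocks, 16 mm thick, centred at x = -43 and +43 mm, tops at z = 66 mm, so the middle 70 mm of a shaft is free down to the base plate. Origin: centre of the underside. Five 90-degree V-grooves along its x axis at y = -144, -72, 0, +72, +144 mm; any takes any shaft, axis at z = 58 mm, x near 0.
- groove_rest (a point): Axis midpoint of a shaft lying in the groove at y = -144 mm of the V-rest (x = 0, z = 58 mm in the rest's frame). The other grooves lie 72, 144, 216 and 288 mm from it along the rest's +y.
- clip_rail: Fixed kit rail: grey base plate 120 (x) x 292 (y) x 10 mm, with a tongue to -x for the red lock. Origin: centre of the underside. Five clip stations at y = -116, -58, 0, +58, +116 mm, empty at the start; each takes one shaft, any one, laid along the rail's x axis and centred at x = 0. A station has two clips, 14 mm long, at x = -42 and +42 mm; 70 mm between them is free for fingers.
- clip_home (a point): Axis midpoint of a shaft fully home in the station at y = -116 mm (z = 50 mm); the others lie 58, 116, 174, 232 mm along the rail's +y. Clips open upward: sprung leaves with black round lips at z = 58 mm, 9 mm apart (flared ends to 70 mm). A shaft meets the lips with its axis at z about 66 mm and snaps past when pressed straight down with about 15 N in all, onto hard supports.
- lock (a joint): Red lock tab that slides along the kit rail's +y axis: 0 to 8 mm at the start (unlocked), 40 mm at its stop (locked). About 1.5 N of friction; stays where it is left.
- lock_tab (a point): Point in the middle of the red lock tab, which is an upright block 14 (x) x 12 (y) mm and 32 mm high on a foot; its top is at z = 54 mm and this point at z = 40 mm. It lies at x = -92 mm on the kit rail and at y = -20 mm when the lock reads 0, moving to y = +20 mm.
- shaft_1: Steel guide shaft, 0.1 to 0.2 kg, 150 mm long along x, both ends alike; origin on its axis at mid-length. Round shank 16 mm in diameter, dark grip rings round its middle 44 mm. Each end is a dark 12-sided head, 20 mm across, 18 mm long, with one milled flat painted orange; both flats face the shaft's +z. It starts in a groove with +z turned 30 to 48 degrees from straight up, to either side. May be absent.
- shaft_2: Steel guide shaft, 0.1 to 0.2 kg, 150 mm long along x, both ends alike; origin on its axis at mid-length. Round shank 16 mm in diameter, dark grip rings round its middle 44 mm. Each end is a dark 12-sided head, 20 mm across, 18 mm long, with one milled flat painted orange; both flats face the shaft's +z. It starts in a groove with +z turned 30 to 48 degrees from straight up, to either side. May be absent.
- shaft_3: Steel guide shaft, 0.1 to 0.2 kg, 150 mm long along x, both ends alike; origin on its axis at mid-length. Round shank 16 mm in diameter, dark grip rings round its middle 44 mm. Each end is a dark 12-sided head, 20 mm across, 18 mm long, with one milled flat painted orange; both flats face the shaft's +z. It starts in a groove with +z turned 30 to 48 degrees from straight up, to either side. May be absent.
- shaft_4: Steel guide shaft, 0.1 to 0.2 kg, 150 mm long along x, both ends alike; origin on its axis at mid-length. Round shank 16 mm in diameter, dark grip rings round its middle 44 mm. Each end is a dark 12-sided head, 20 mm across, 18 mm long, with one milled flat painted orange; both flats face the shaft's +z. It starts in a groove with +z turned 30 to 48 degrees from straight up, to either side. May be absent.
- shaft_5: Steel guide shaft, 0.1 to 0.2 kg, 150 mm long along x, both ends alike; origin on its axis at mid-length. Round shank 16 mm in diameter, dark grip rings round its middle 44 mm. Each end is a dark 12-sided head, 20 mm across, 18 mm long, with one milled flat painted orange; both flats face the shaft's +z. It starts in a groove with +z turned 30 to 48 degrees from straight up, to either side. May be absent.
- tape_amber: Roll of amber tape, 60 mm across and 18 mm high, lying flat; leave alone. Origin under its centre.
- multimeter: Yellow and black multimeter, 144 x 69 x 39 mm, lying flat; leave alone. Origin under its centre.
- marker_red: Red marker pen, 136 mm long, 18 mm thick, lying; leave alone. Origin under its centre.
- heat_sink: Black finned heat sink, 30 x 50 x 22 mm; leave alone. Origin under its centre.

How it is judged:
On the way, in this order (a step that is already met when the one before it is completed fails the run):
1. all shafts lie in grooves of the V-rest at once with their flats facing up (within 15 degrees), at rest (z of shaft_1 in the frame of v_rest between 0.0545 and 0.0615 m and x of shaft_1 in the frame of v_rest between -0.02 and 0.02 m and y of shaft_1 in the frame of v_rest between -0.155 and 0.155 m and angle between the x axis of each of shaft_1, shaft_2, shaft_3, shaft_4, shaft_5 and the x axis of v_rest, either way round below 0.1 rad and angle between each of shaft_1, shaft_2, shaft_3, shaft_4, shaft_5's own z axis and vertical below 0.26 rad and angular speed of each of shaft_1, shaft_2, shaft_3, shaft_4, shaft_5 below 0.3 rad/s and z of shaft_2 in the frame of v_rest between 0.0545 and 0.0615 m and x of shaft_2 in the frame of v_rest between -0.02 and 0.02 m and y of shaft_2 in the frame of v_rest between -0.155 and 0.155 m and z of shaft_3 in the frame of v_rest between 0.0545 and 0.0615 m and x of shaft_3 in the frame of v_rest between -0.02 and 0.02 m and y of shaft_3 in the frame of v_rest between -0.155 and 0.155 m and z of shaft_4 in the frame of v_rest between 0.0545 and 0.0615 m and x of shaft_4 in the frame of v_rest between -0.02 and 0.02 m and y of shaft_4 in the frame of v_rest between -0.155 and 0.155 m and z of shaft_5 in the frame of v_rest between 0.0545 and 0.0615 m and x of shaft_5 in the frame of v_rest between -0.02 and 0.02 m and y of shaft_5 in the frame of v_rest between -0.155 and 0.155 m), for 0.3 s.
2. every shaft is snapped home in the clips of the kit rail, flats facing up (within 15 degrees) (z of shaft_1 in the frame of clip_rail between 0.047 and 0.0525 m and x of shaft_1 in the frame of clip_rail between -0.02 and 0.02 m and y of shaft_1 in the frame of clip_rail between -0.125 and 0.125 m and angle between the x axis of each of shaft_1, shaft_2, shaft_3, shaft_4, shaft_5 and the x axis of clip_rail, either way round below 0.06 rad and angle between each of shaft_1, shaft_2, shaft_3, shaft_4, shaft_5's own z axis and vertical below 0.26 rad and linear speed of each of shaft_1, shaft_2, shaft_3, shaft_4, shaft_5 below 0.03 m/s and z of shaft_2 in the frame of clip_rail between 0.047 and 0.0525 m and x of shaft_2 in the frame of clip_rail between -0.02 and 0.02 m and y of shaft_2 in the frame of clip_rail between -0.125 and 0.125 m and z of shaft_3 in the frame of clip_rail between 0.047 and 0.0525 m and x of shaft_3 in the frame of clip_rail between -0.02 and 0.02 m and y of shaft_3 in the frame of clip_rail between -0.125 and 0.125 m and z of shaft_4 in the frame of clip_rail between 0.047 and 0.0525 m and x of shaft_4 in the frame of clip_rail between -0.02 and 0.02 m and y of shaft_4 in the frame of clip_rail between -0.125 and 0.125 m and z of shaft_5 in the frame of clip_rail between 0.047 and 0.0525 m and x of shaft_5 in the frame of clip_rail between -0.02 and 0.02 m and y of shaft_5 in the frame of clip_rail between -0.125 and 0.125 m), for 0.2 s.
At the end, for the whole second after the job is handed in: Every shaft present lies home in the clips of the kit rail: axis 47 to 52.5 mm above the rail's underside, along the rail within 0.06 rad, centred within 20 mm, flats within 15 degrees of straight up, at rest; the lock is slid to more than 36 mm of its 40 (all of step 2 and value of joint lock above 0.036 m); the robot touches nothing.
It fails at once if the tape roll, multimeter, marker pen or heat sink is displaced by more than 40 mm (distance of any of tape_amber, multimeter, marker_red, heat_sink from where it was at the start of the episode above 0.04 m).
Of shaft_1, shaft_2, shaft_3, shaft_4, shaft_5 only 4 to 5 are there at a start; the rules pass over those that are not, and their reading is None.
At some moment in a run one of shaft_1, shaft_2, shaft_3, shaft_4, shaft_5 may be knocked a few centimetres aside while the robot is not near it.
Once in a run the grip may slacken for a moment while it holds something.
It also fails if it takes over 210 s, if anything falls off the work surface, if the arm or the gripper's body presses on something with over 40 N, if the wrist force passes 120 N, or if a joint passes its speed limit or range.

## Robot

A 6-joint arm with a two-finger parallel gripper is mounted at the origin on a cart in front of the work surface, level with it; the furniture and walls round the work are solid. World frame = base frame: x ahead of the robot, y to its left, z up, the work surface at z = 0. Lengths are in m, angles in rad, forces in N, time in s.
With the tool pointing down it reaches from about 0.425 to 1.125 m from the base axis. Payload 14.9 kg.
Tool frame: the origin (TCP) lies on the centre line of the jaws, within the pads' length; the fingertips stand 17 mm ahead of it and the grasp point (between the pads) lies 2 mm behind it; z points along the fingers, y is the line along which they close (so a half turn about z gives the same grasp; the last joint's range is limited). The gripper opens to 91 mm and grips with 3 to 60 N. Pads are 32 mm wide; open, the fingers measure 118 mm over their backs; the gripper's body (76 mm by 178 mm) begins 60 mm behind the grasp point.
Start: joints at [-1.299, 0.379, 1.734, -0, 1.028, -0.033], TCP at [0.21, -0.668, 0.231] pointing down, gripper open.
Joint ranges: [-2.77, 2.77], [-0.74, 2.19], [0, 2.66], [-1.06, 4.2], [0.31, 2.87], [-3.08, 3.08]. Speed limits (rad/s): [1.89, 1.89, 2.39, 3.14, 3.14, 3.14].

## Interface

Orientations are given as a rotation vector (axis times angle).
In Python, from cell import ctrl gives the robot as it stands. The module is installed in compiled form; this text tells all that it offers.
- The arm moves only by the tool jog_arm, never from a script. Its argument "plan" is a list that holds one entry, the list of rows, each a list of 7 numbers: the turn, a rotation vector about the tool's x, y, z in degrees, then the shift along the tool's x, y, z in cm, then the finger opening in cm, from 0 to 9.12. In form: [[[wx, wy, wz, dx, dy, dz, grip], ...]]. A call has 1 to 5 rows; each row is the pose to reach, as a shift and turn from the pose commanded when the call began, along the tool's axes at that moment; what a row does not reach only later rows make up. A row lasts 1/10 s, in which the tool goes at most 50 mm and 8.59 degrees, less where a joint would pass 70% of its speed; a pose out of reach is approached as far as the arm can. A call with a gripper value outside its range is refused whole. The fingers move at their own pace and stop on an object; "force" is the grip in N (left out, the last holds). Time passes only in rows, so rows that repeat a pose let the fingers close. It gives the time, the measured TCP pose, the force, the opening and the grip force at its end, in the units of the state.
- ctrl.get_obs(): the state, without advancing time (a new reading comes with each control period).
- ctrl.camera(name): name is "side" or "top" or "wrist"; returns the picture (400x640x3 uint8, blue, green, red); there is no depth.
- ctrl.camera_model(name): a dict with "fx", "fy", "cx", "cy" (pixels), "D" ([k1, k2, p1, p2, k3] as OpenCV has them; the pictures are not rectified), "origin" and "attitude" of the camera in the world. Camera axes: x right, y down, z forward; pixel columns grow to the right and rows downward; lengths in m; the calibration is good to about 2 mm. A picture is of the moment at which its call begins: read the wrist's pose just before it. camera_model takes no time and is no camera call; for the wrist camera it gives the pose at the moment of the call.
- ctrl.close_job(): hands the job in; it is judged then, once.
The state is a dict: "clock": time; "qpos": joint angles; "dq": joint speeds; "tau": joint torques, N m; "tool_pos": TCP position; "ee_rot": TCP orientation; "wrist_force": force on the tool from outside, world axes, zero at the start; "torque": the same for the moment, N m; "opening": opening from 0.0 (shut) to 1.0 (fully open); "gripper_force": force on a finger pad.
Only numpy, scipy, OpenCV 4.12 (cv2) and the standard library are available. Lean on these libraries where they do the work, as an engineer would, in place of code of your own. Each camera call takes 0.05 s, during which the arm holds its last target. There are 200 camera calls.

## Working session

There is one attempt and no reset: what is moved stays moved. The work goes in short steps, Python scripts to look and compute and a tool call to move; the robot and the scene stay as the last step left them, time stands still between calls to the robot, and variables do not carry over. Pictures are saved under pics/ and viewed, at most 14 in all, crops included, and the job is handed in when it is done.

Besides the shell and the picture viewer there is one more tool, called after "Emit:" by a JSON object that holds its "fn" and its "kwargs". jog_arm: Moves the arm, as the interface text tells. Its arguments: {"type":"object","properties":{"plan":{"type":"array"},"force":{"type":"number"}},"required":["plan"]}

```bash
mkdir -p pics; ls
python3 - <<'E'
from cell import ctrl
import cv2,numpy as np
o=ctrl.get_obs(); print(o)
for n in("side","top"):
    m=ctrl.camera_model(n); print(n,m)
    cv2.imwrite(f"pics/{n}0.png",ctrl.camera(n))
print(ctrl.camera_model("wrist"))
E
```

```text
pics
{'clock': 0.0, 'qpos': array([-1.29928090e+00,  3.79415332e-01,  1.73478256e+00,  1.05758205e-05,
        1.02849110e+00, -3.32970745e-02]), 'dq': array([-0.00029437, -0.00241742, -0.00044116,  0.00046168,  0.0011369 ,
       -0.00026469]), 'tau': array([-7.64412107e-04, -7.63728476e+01, -4.34367943e+01,  6.49545318e-02,
        4.25166031e-02, -8.64013987e-05]), 'tool_pos': array([ 0.2099771 , -0.66736765,  0.23028263]), 'ee_rot': array([-3.10410157e+00, -4.76773040e-01,  1.90446432e-04]), 'wrist_force': array([0.46124669, 0.14072662, 0.14502188]), 'torque': array([-0.04952883,  0.01281169,  0.02268487]), 'gripper_force': 0.0, 'opening': 1.003127190307247}
side {'fx': 470.0208607785821, 'fy': 470.0208607785821, 'cx': 322.00913882912573, 'cy': 195.18327852918392, 'D': array([0.01019984, 0.        , 0.        , 0.        , 0.        ]), 'origin': array([ 0.01584522, -0.90482057,  0.97694404]), 'attitude': array([-2.20149377,  0.58117603, -0.25218619])}
top {'fx': 361.24585293338714, 'fy': 361.24585293338714, 'cx': 320.98346958852255, 'cy': 199.34604387532238, 'D': array([-0.00633328,  0.        ,  0.        ,  0.        ,  0.        ]), 'origin': array([0.39271839, 0.10234363, 1.14722119]), 'attitude': array([-2.1259822 ,  2.16666109, -0.15769807])}
{'fx': 352.71237438923885, 'fy': 352.71237438923885, 'cx': 328.2006939832212, 'cy': 197.25865132202557, 'D': array([0.01280984, 0.        , 0.        , 0.        , 0.        ]), 'origin': array([ 0.28024909, -0.64447915,  0.38596352]), 'attitude': array([ 2.35425784, -1.72606658, -0.23056144])}
```

View pics/side0.png

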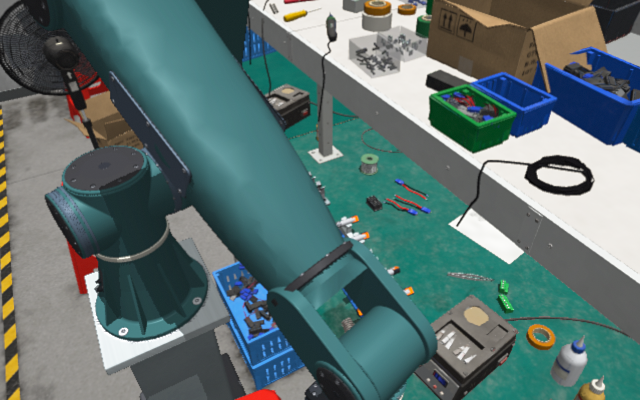

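View pics/top0.png

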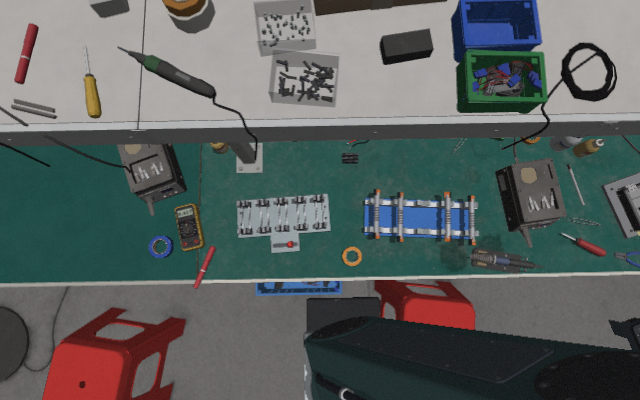

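Side view: the arm blocks most of it. Top view: four shafts lie in the V-rest near px (377, 401, 449, 473; 217), with the middle groove empty. The kit rail is near (283,215), its red lock at (290,244), and the tape is at (352,256).

```bash
cat > h.py <<'E'
import numpy as np,cv2
from cell import ctrl
from scipy.spatial.transform import Rotation as R
def ray(m,px):
    K=np.array([[m['fx'],0,m['cx']],[0,m['fy'],m['cy']],[0,0,1]])
    p=cv2.undistortPoints(np.array(px,float).reshape(-1,1,2),K,m['D'])[:,0]
    d=np.c_[p,np.ones(len(p))]@R.from_rotvec(m['attitude']).as_matrix().T
    return np.array(m['origin']),d/np.linalg.norm(d,axis=1)[:,None]
def onz(m,px,z):
    o,d=ray(m,px); return o+d*((z-o[2])/d[:,2])[:,None]
def proj(m,P):
    K=np.array([[m['fx'],0,m['cx']],[0,m['fy'],m['cy']],[0,0,1]])
    Rm=R.from_rotvec(m['attitude']).as_matrix().T
    return cv2.projectPoints(np.array(P,float).reshape(-1,3),cv2.Rodrigues(Rm)[0],-Rm@np.array(m['origin']),K,m['D'])[0][:,0]
def tri(rays): # list of (o,d): closest point and residual
    A=sum(np.eye(3)-np.outer(d,d) for o,d in rays); b=sum((np.eye(3)-np.outer(d,d))@o for o,d in rays)
    p=np.linalg.solve(A,b); return p,max(np.linalg.norm(np.cross(p-o,d)) for o,d in rays)
def pose(yaw,tilt=0): # tool down, tool x at yaw in world; tilt (deg) about tool x
    return R.from_euler('z',yaw,degrees=True)*R.from_euler('x',180,degrees=True)*R.from_euler('x',tilt,degrees=True)
def jog(pos,rot,frm=None):
    """numbers of the move from the present (or given) pose"""
    if frm is None:
        o=ctrl.get_obs(); frm=(o['tool_pos'],R.from_rotvec(o['ee_rot']))
    p,r=frm
    return np.round((r.inv()*rot).as_rotvec(degrees=True),1), np.round(r.inv().apply(np.array(pos)-p)*100,2)
def blobs(im,lo,hi,amin):
    h=cv2.inRange(cv2.cvtColor(im,cv2.COLOR_BGR2HSV),lo,hi)
    n,l,s,c=cv2.connectedComponentsWithStats(h)
    return [(c[i],s[i]) for i in range(1,n) if s[i][4]>=amin]
E
python3 - <<'E'
from h import *
m=ctrl.camera_model("top"); im=cv2.imread("pics/top0.png")
np.set_printoptions(precision=3,suppress=True)
for c,s in blobs(im,(5,120,120),(20,255,255),3):
    if 340<c[0]<490 and 180<c[1]<270: print("orange",c,s,onz(m,[c],.058)[0])
for c,s in blobs(im,(105,150,80),(125,255,255),20): 
    if 150<c[1]<260: print("blue",c,s,onz(m,[c],.008)[0])
print(onz(m,[[237,197],[329,194],[330,232],[240,236]],.01))
print("lock",onz(m,[[290,244]],.05), "tape",onz(m,[[352,256]],.018))
print(jog([.53,-.2,.30],pose(0)))
print(jog([.53,-.2,.30],pose(0))[1], R.from_rotvec(ctrl.get_obs()['ee_rot']).as_matrix())
E
```

```text
orange [378.    190.333] [377 189   3   4   9] [ 0.577 -0.075  0.058]
orange [402.  193.5] [401 193   3   2   6] [ 0.566 -0.148  0.058]
orange [446.391 193.609] [444 192   6   6  23] [ 0.563 -0.284  0.058]
orange [472.333 196.667] [471 196   4   3   9] [ 0.552 -0.363  0.058]
orange [377.091 236.727] [376 235   4   4  11] [ 0.436 -0.067  0.058]
orange [446.667 239.333] [445 236   5   6  18] [ 0.424 -0.275  0.058]
orange [401. 240.] [400 239   3   3   9] [ 0.425 -0.138  0.058]
orange [473.364 243.091] [472 242   4   3  11] [ 0.411 -0.355  0.058]
orange [351.825 256.012] [342 247  20  19 166] [0.38  0.011 0.058]
blue [367.85  215.471] [364 206  10  21 153] [ 0.505 -0.048  0.008]
blue [387.742 216.177] [379 206  19  21 333] [ 0.502 -0.111  0.008]
blue [423.648 217.564] [403 207  42  22 824] [ 0.495 -0.224  0.008]
blue [459.071 218.973] [451 209  18  21 339] [ 0.489 -0.336  0.008]
blue [387.    234.225] [380 233  17   3  40] [ 0.445 -0.106  0.008]
blue [159.904 246.815] [149 235  22  23 178] [0.419 0.607 0.008]
blue [419.06  235.578] [403 234  34   4  83] [ 0.439 -0.207  0.008]
blue [459.026 237.105] [451 236  18   3  38] [ 0.432 -0.332  0.008]
[[0.572 0.367 0.01 ]
 [0.576 0.074 0.01 ]
 [0.455 0.073 0.01 ]
 [0.448 0.356 0.01 ]]
lock [[0.419 0.196 0.05 ]] tape [[0.38  0.007 0.018]]
(array([-0.1,  0. , 17.5]), array([ 44.56, -34.99,  -6.93]))
[ 44.56 -34.99  -6.93] [[ 0.954  0.3   -0.   ]
 [ 0.3   -0.954  0.001]
 [ 0.    -0.001 -1.   ]]
```

Emit:
{"fn": "jog_arm", "kwargs": {"plan": [[[0,0,8,5,-5,-4,9],[0,0,16,9,-9,-8,9],[0,0,21,12,-12,-10,9],[0,0,21,12,-12,-10,9],[0,0,21,12,-12,-10,9]]]}}

```text
clock: 0.6
tool_pos: [0.2905, -0.515, 0.3341]
ee_rot: [3.137, -0.093, 0.003]
wrist_force: [-0.4, -0.9, -0.9]
opening: 0.985
gripper_force: 0.0
```

Emit:
{"fn": "jog_arm", "kwargs": {"plan": [[[0,0,0,13,-31,0,9],[0,0,0,13,-31,0,9],[0,0,0,13,-31,0,9],[0,0,0,13,-31,0,9],[0,0,0,13,-31,0,9]]]}}

```text
clock: 1.1
tool_pos: [0.3995, -0.2916, 0.3305]
ee_rot: [-3.14, 0.098, 0.001]
wrist_force: [0.9, -0.1, 0.3]
opening: 0.988
gripper_force: 0.0
```

Emit:
{"fn": "jog_arm", "kwargs": {"plan": [[[0,0,0,3,-9,0,9],[0,0,0,3,-9,0,9],[0,0,0,3,-9,0,9],[0,0,0,3,-9,0,9]]]}}

```text
clock: 1.5
tool_pos: [0.4349, -0.2047, 0.3306]
ee_rot: [-3.14, 0.094, 0.001]
wrist_force: [-0.4, 0.4, -0.3]
opening: 0.989
gripper_force: 0.0
```

Run:
```python
from h import *
o=ctrl.get_obs(); print(o['clock'],o['tool_pos'],R.from_rotvec(o['ee_rot']).as_matrix().round(3))
m=ctrl.camera_model("wrist"); print(m['origin'],R.from_rotvec(m['attitude']).as_matrix().round(3))
np.save("m1.npy",m); cv2.imwrite("pics/w1.png",ctrl.camera("wrist"))
```

```text
1.5 [ 0.43489617 -0.20470485  0.33060181] [[ 0.998 -0.06  -0.   ]
 [-0.06  -0.998  0.   ]
 [-0.    -0.    -1.   ]]
[ 0.50848148 -0.20812307  0.48615885] [[-0.059 -0.963 -0.262]
 [-0.998  0.057  0.015]
 [ 0.001  0.262 -0.965]]
```

View pics/w1.png

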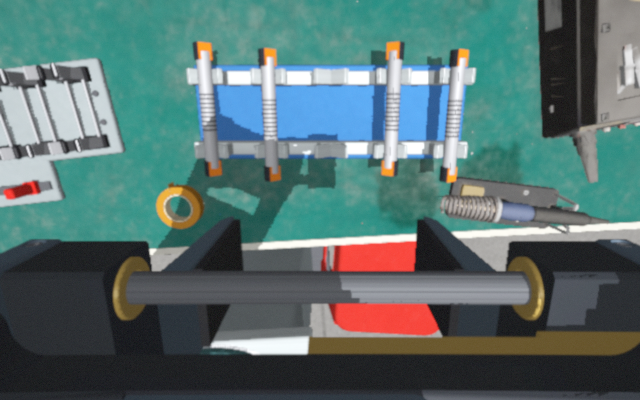

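The wrist view shows the whole rest. The shafts are at columns 206, 269, 394 and 457, and the groove at column 331 is empty. The rail is on the left with the red lock at (22,190). I'll go lower and take two views for triangulation.

Emit:
{"fn": "jog_arm", "kwargs": {"plan": [[[0,0,0,0,-5,12,9],[0,0,0,0,-5,12,9],[0,0,0,0,-5,12,9],[0,0,0,0,-5,12,9],[0,0,0,0,-5,12,9]]]}}

```text
clock: 2.05
tool_pos: [0.438, -0.1564, 0.2116]
ee_rot: [3.14, -0.098, -0.001]
wrist_force: [0.4, -0.8, -0.0]
opening: 0.988
gripper_force: 0.0
```

Run:
```python
from h import *
m=ctrl.camera_model("wrist"); im=ctrl.camera("wrist"); np.save("mA.npy",m); cv2.imwrite("pics/wA.png",im)
```

Emit:
{"fn": "jog_arm", "kwargs": {"plan": [[[0,0,0,0,5,0,9],[0,0,0,0,10,0,9],[0,0,0,0,12,0,9],[0,0,0,0,12,0,9],[0,0,0,0,12,0,9]]]}}

```text
clock: 2.6
tool_pos: [0.4307, -0.2763, 0.2124]
ee_rot: [3.139, -0.1, 0.003]
wrist_force: [-0.9, 0.2, 0.2]
opening: 0.986
gripper_force: 0.0
```

Run:
```python
from h import *
m=ctrl.camera_model("wrist"); im=ctrl.camera("wrist"); np.save("mB.npy",m); cv2.imwrite("pics/wB.png",im)
a=cv2.imread("pics/wA.png")
cv2.imwrite("pics/AB.png",np.vstack([a[0:230],im[0:230]]))
```

```text
(no output)
```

View pics/AB.png

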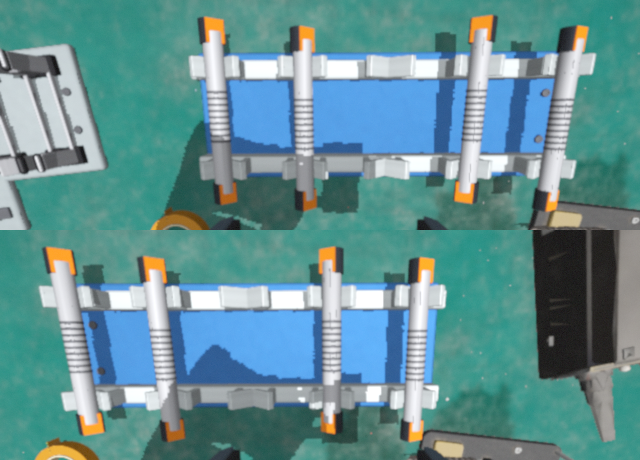

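Views A (upper) and B (lower) show all four shafts with orange flats on both heads. In A the heads are near columns 212/226, 302/305, 482/465 and 575/547. In B they are near 60/92, 152/173, 331/328 and 422/411. Next I'll triangulate the axes (bisector planes) and the flat centres.

```bash
cat > meas.py <<'E'
from h import *
def shank(m,im,top,bot,f0=.32,f1=.68):
    """bisecting plane (point, normal) of a shank seen between its two head pixels"""
    S=cv2.cvtColor(im,cv2.COLOR_BGR2HSV)[...,1]<90
    top,bot=np.array(top,float),np.array(bot,float); mid=[]
    for r in range(int(top[1]+f0*(bot[1]-top[1])),int(top[1]+f1*(bot[1]-top[1]))):
        c=top[0]+(r-top[1])/(bot[1]-top[1])*(bot[0]-top[0]); c=int(round(c))
        if not S[r,c]: continue
        a=b=c
        while S[r,a-1] and c-a<25: a-=1
        while S[r,b+1] and b-c<25: b+=1
        mid.append((r,(a+b)/2,b-a+1))
    q=np.array(mid); w=np.median(q[:,2]); q=q[abs(q[:,2]-w)<=2]
    k=np.polyfit(q[:,0],q[:,1],1)
    rr=np.array([q[0,0],q[-1,0]]); o,d=ray(m,np.c_[np.polyval(k,rr),rr])
    n=np.cross(d[0],d[1]); return o,n/np.linalg.norm(n),w,len(q)
def axis(pl):
    (o1,n1),(o2,n2)=[p[:2] for p in pl]
    d=np.cross(n1,n2); d/=np.linalg.norm(d); d*=np.sign(d[0])
    p=np.linalg.lstsq(np.array([n1,n2,d]),np.array([n1@o1,n2@o2,d@o1]),rcond=None)[0]
    return p,d
def oranges(im,lim=205,amin=25): return [c for c,s in blobs(im,(4,150,110),(22,255,255),amin) if c[1]<lim and s[4]<900]
def nearest(L,p): 
    q=min(L,key=lambda c:np.hypot(*(c-np.array(p)))); assert np.hypot(*(q-np.array(p)))<22,(p,q); return q
def meas(mA,a,mB,b,seeds):
    out=[]
    OA,OB=oranges(a),oranges(b)
    for sa,sb in seeds:
        p1,p2=shank(mA,a,*sa),shank(mB,b,*sb)
        p,d=axis([p1,p2]); h=[]
        for k in(0,1):
            oa,da=ray(mA,[nearest(OA,sa[k])]); ob,db=ray(mB,[nearest(OB,sb[k])])
            q,e=tri([(oa,da[0]),(ob,db[0])]); h.append(q)
            t=(q-p)@d; v=q-p-t*d; y=np.cross([0,0,1],d)
            print('  flat',q.round(4),'err',round(e*1e3,1),'r',round(np.linalg.norm(v)*1e3,1),'ang',round(np.degrees(np.arctan2(v@y,v[2])),1),'t',t.round(3))
        c=p+((h[0]+h[1])/2-p)@d*d
        print('mid',c.round(4),'d',d.round(4),'yaw',np.degrees(np.arctan2(d[1],d[0])).round(2),'pitch',np.degrees(d[2]).round(2),'w',p1[2:],p2[2:])
        out.append((c,d))
    return out
E
python3 - <<'E'
from meas import *
L=lambda n:np.load(n,allow_pickle=True).item()
SA=[((212,25),(226,196)),((302,36),(305,201)),((482,25),(465,195)),((574,38),(547,198))]
SB=[((60,30),(92,195)),((152,38),(173,200)),((331,30),(328,195)),((422,38),(411,200))]
meas(L("mA.npy"),cv2.imread("pics/wA.png"),L("mB.npy"),cv2.imread("pics/wB.png"),list(zip(SA,SB)))
E
```

```text
flat [ 0.5731 -0.0738  0.0628] err 0.2 r 2.0 ang -108.5 t 0.047
  flat [ 0.4362 -0.0659  0.0627] err 0.1 r 4.6 ang -49.6 t -0.09
mid [ 0.5049 -0.0671  0.0616] d [ 0.9972 -0.0696  0.0275] yaw -3.99 pitch 1.57 w (np.float64(20.0), 61) (np.float64(23.0), 56)
  flat [ 0.5627 -0.1455  0.0624] err 0.2 r 3.3 ang -65.4 t 0.043
  flat [ 0.4252 -0.1371  0.0615] err 0.2 r 5.3 ang -46.2 t -0.095
mid [ 0.4942 -0.1379  0.0594] d [ 0.9974 -0.0676  0.0231] yaw -3.88 pitch 1.33 w (np.float64(19.0), 60) (np.float64(21.0), 59)
  flat [ 0.5611 -0.2833  0.0632] err 0.0 r 2.7 ang 75.7 t 0.052
  flat [ 0.4234 -0.2758  0.062 ] err 0.5 r 2.8 ang 59.0 t -0.086
mid [ 0.4921 -0.2821  0.0615] d [ 0.9983 -0.0564  0.0143] yaw -3.23 pitch 0.82 w (np.float64(20.0), 61) (np.float64(19.0), 60)
  flat [ 0.5495 -0.3604  0.064 ] err 0.4 r 3.7 ang -44.8 t 0.052
  flat [ 0.4109 -0.3527  0.0638] err 0.4 r 3.7 ang -65.1 t -0.087
mid [ 0.4803 -0.3535  0.0618] d [ 0.9981 -0.0612 -0.0055] yaw -3.51 pitch -0.32 w (np.float64(23.0), 53) (np.float64(18.0), 59)
```

```bash
cat >> meas.py <<'E'
def omask(im): return cv2.inRange(cv2.cvtColor(im,cv2.COLOR_BGR2HSV),(4,130,90),(24,255,255))>0
def flat_edges(m,im,px):
    """rays' pixel of left and right edge of the orange flat at its centroid row"""
    M=omask(im); q=np.array(px); L=[]
    for r in range(int(q[1])-5,int(q[1])+6):
        c=np.where(M[r,int(q[0])-16:int(q[0])+17])[0]
        if len(c)>4: L.append((r,c[0]+int(q[0])-16-.5,c[-1]+int(q[0])-16+.5))
    L=np.array(L); wd=L[:,2]-L[:,1]; L=L[wd>np.median(wd)-1.5]
    return [np.array([np.polyval(np.polyfit(L[:,0],L[:,k],1),q[1]),q[1]]) for k in(1,2)]
def cut(m,px,x):  # ray on the plane through x (world) -> (y,z) point and direction
    o,d=ray(m,[px]); t=(x-o[0])/d[0,0]; return o,d[0]
def meas2(mA,a,mB,b,seeds,z=.058):
    OA,OB=oranges(a),oranges(b); res=[]
    for sa,sb in seeds:
        ys=[]; pts=[]
        for m,im,s in((mA,a,sa),(mB,b,sb)):
            o,n,w,k=shank(m,im,*s)
            # axis in the view at height z: line n.(p-o)=0
            f=lambda x:o[1]-(n[0]*(x-o[0])+n[2]*(z-o[2]))/n[1]
            ys.append(f)
        F=[]
        for k in(0,1):
            pa,pb=nearest(OA,sa[k]),nearest(OB,sb[k])
            ea,eb=flat_edges(mA,a,pa),flat_edges(mB,b,pb); E=[]
            for u,v in zip(ea,eb):
                # planes through the edge (world direction ~ shaft yaw)
                d=np.array([np.cos(-.06),np.sin(-.06),0]); oa,ra=ray(mA,[u]); ob,rb=ray(mB,[v])
                na,nb=np.cross(ra[0],d),np.cross(rb[0],d)
                x0=onz(mA,[pa],z)[0][0]
                p=np.linalg.solve(np.array([na,nb,[1,0,0]]),[na@oa,nb@ob,x0]); E.append(p)
            ya=np.mean([f(x0) for f in ys]); E=np.array(E); c=E.mean(0); w=E[0]-E[1]
            F.append((x0,ya))
            print('  axis y',[f(x0).round(4) for f in ys],'flat c dy,dz mm',((c[1]-ya)*1e3).round(1),((c[2]-z)*1e3).round(1),
              'chord',(np.linalg.norm(w)*1e3).round(1),'tilt by edges',np.degrees(np.arctan2(-w[2],w[1])).round(0),'by centre',np.degrees(np.arctan2(ya-c[1],c[2]-z)).round(0),
              'widths',(ea[1]-ea[0])[0].round(1),(eb[1]-eb[0])[0].round(1))
        F=np.array(F); print('mid',F.mean(0).round(4),'yaw',np.degrees(np.arctan2(*(F[0]-F[1])[::-1])).round(2),'L',np.linalg.norm(F[0]-F[1]).round(3))
        res.append(F)
    return res
E
python3 - <<'E'
from meas import *
L=lambda n:np.load(n,allow_pickle=True).item()
SA=[((212,25),(226,196)),((302,36),(305,201)),((482,25),(465,195)),((574,38),(547,198))]
SB=[((60,30),(92,195)),((152,38),(173,200)),((331,30),(328,195)),((422,38),(411,200))]
meas2(L("mA.npy"),cv2.imread("pics/wA.png"),L("mB.npy"),cv2.imread("pics/wB.png"),list(zip(SA,SB)))
E
```

```text
axis y [np.float64(-0.0682), np.float64(-0.0682)] flat c dy,dz mm -6.0 5.1 chord 16.7 tilt by edges -45.0 by centre 50.0 widths 19.5 25.7
  axis y [np.float64(-0.0611), np.float64(-0.0611)] flat c dy,dz mm -5.0 5.2 chord 16.8 tilt by edges -45.0 by centre 44.0 widths 17.2 22.8
mid [ 0.5046 -0.0646] yaw -2.9 L 0.139
  axis y [np.float64(-0.1412), np.float64(-0.1412)] flat c dy,dz mm -4.8 5.3 chord 16.4 tilt by edges -47.0 by centre 43.0 widths 15.0 21.1
  axis y [np.float64(-0.1333), np.float64(-0.1333)] flat c dy,dz mm -4.9 5.9 chord 15.9 tilt by edges -42.0 by centre 40.0 widths 13.9 18.6
mid [ 0.4938 -0.1372] yaw -3.27 L 0.14
  axis y [np.float64(-0.2861), np.float64(-0.2861)] flat c dy,dz mm 2.9 5.8 chord 16.7 tilt by edges 39.0 by centre -26.0 widths 21.9 16.5
  axis y [np.float64(-0.2782), np.float64(-0.2782)] flat c dy,dz mm 3.1 5.6 chord 16.8 tilt by edges 39.0 by centre -29.0 widths 19.5 14.6
mid [ 0.4923 -0.2821] yaw -3.24 L 0.139
  axis y [np.float64(-0.3587), np.float64(-0.3587)] flat c dy,dz mm -1.7 7.2 chord 16.0 tilt by edges -28.0 by centre 13.0 widths 11.9 15.5
  axis y [np.float64(-0.3502), np.float64(-0.3502)] flat c dy,dz mm -2.2 6.9 chord 16.9 tilt by edges -27.0 by centre 18.0 widths 11.4 14.6
mid [ 0.4796 -0.3544] yaw -3.43 L 0.142
```

```bash
sed -i 's/f=lambda x:o\[1\]/f=lambda x,o=o,n=n:o[1]/' meas.py; python3 - <<'E' | grep -v "^$"
from meas import *
L=lambda n:np.load(n,allow_pickle=True).item()
SA=[((212,25),(226,196)),((302,36),(305,201)),((482,25),(465,195)),((574,38),(547,198))]
SB=[((60,30),(92,195)),((152,38),(173,200)),((331,30),(328,195)),((422,38),(411,200))]
F=meas2(L("mA.npy"),cv2.imread("pics/wA.png"),L("mB.npy"),cv2.imread("pics/wB.png"),list(zip(SA,SB)))
M=np.array([f.mean(0) for f in F]); g=np.array([144,72,-72,-144])/1e3
k=[np.polyfit(g,M[:,i],1) for i in(0,1)]; print(k,'rest yaw',np.degrees(np.arctan2(-k[0][0],k[1][0])),'res',[(M[:,i]-np.polyval(k[i],g)).round(4) for i in (0,1)])
o=ctrl.get_obs();print(o['tool_pos'],o['ee_rot'])
E
```

```text
axis y [np.float64(-0.0703), np.float64(-0.0682)] flat c dy,dz mm -4.9 5.1 chord 16.7 tilt by edges -45.0 by centre 44.0 widths 19.5 25.7
  axis y [np.float64(-0.0618), np.float64(-0.0611)] flat c dy,dz mm -4.6 5.2 chord 16.8 tilt by edges -45.0 by centre 42.0 widths 17.2 22.8
mid [ 0.5046 -0.0653] yaw -3.21 L 0.14
  axis y [np.float64(-0.1424), np.float64(-0.1412)] flat c dy,dz mm -4.2 5.3 chord 16.4 tilt by edges -47.0 by centre 39.0 widths 15.0 21.1
  axis y [np.float64(-0.1332), np.float64(-0.1333)] flat c dy,dz mm -5.0 5.9 chord 15.9 tilt by edges -42.0 by centre 40.0 widths 13.9 18.6
mid [ 0.4938 -0.1375] yaw -3.53 L 0.14
  axis y [np.float64(-0.2879), np.float64(-0.2861)] flat c dy,dz mm 3.8 5.8 chord 16.7 tilt by edges 39.0 by centre -33.0 widths 21.9 16.5
  axis y [np.float64(-0.2792), np.float64(-0.2782)] flat c dy,dz mm 3.6 5.6 chord 16.8 tilt by edges 39.0 by centre -32.0 widths 19.5 14.6
mid [ 0.4923 -0.2828] yaw -3.4 L 0.139
  axis y [np.float64(-0.36), np.float64(-0.3587)] flat c dy,dz mm -1.0 7.2 chord 16.0 tilt by edges -28.0 by centre 8.0 widths 11.9 15.5
  axis y [np.float64(-0.3518), np.float64(-0.3502)] flat c dy,dz mm -1.4 6.9 chord 16.9 tilt by edges -27.0 by centre 12.0 widths 11.4 14.6
mid [ 0.4796 -0.3552] yaw -3.37 L 0.142
[array([0.07141041, 0.4925872 ]), array([ 1.0069353 , -0.21021731])] rest yaw -4.056543281889882 res [array([ 0.0017, -0.0039,  0.0049, -0.0027]), array([-0.0001,  0.0002, -0.0001,  0.    ])]
[ 0.43058653 -0.27552947  0.21205908] [ 3.13927658e+00 -9.83708773e-02  2.05376412e-03]
```

Run:
```python
import cv2,numpy as np
a=cv2.imread("pics/wA.png");b=cv2.imread("pics/wB.png")
c=lambda im,x,y:cv2.resize(im[max(y-24,0):max(y-24,0)+48,x-24:x+24],(190,190),interpolation=cv2.INTER_NEAREST)
A=[(212,25,226,196),(302,36,305,201),(482,25,465,195),(574,38,547,198)]
B=[(60,30,92,195),(152,38,173,200),(331,30,328,195),(422,38,411,200)]
rows=[np.hstack([c(a,s[0],s[1]) for s in A]),np.hstack([c(b,s[0],s[1]) for s in B]),np.hstack([c(b,s[2],s[3]) for s in B])]
cv2.imwrite("pics/z1.png",np.vstack(rows))
```

```text
(no output)
```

View pics/z1.png

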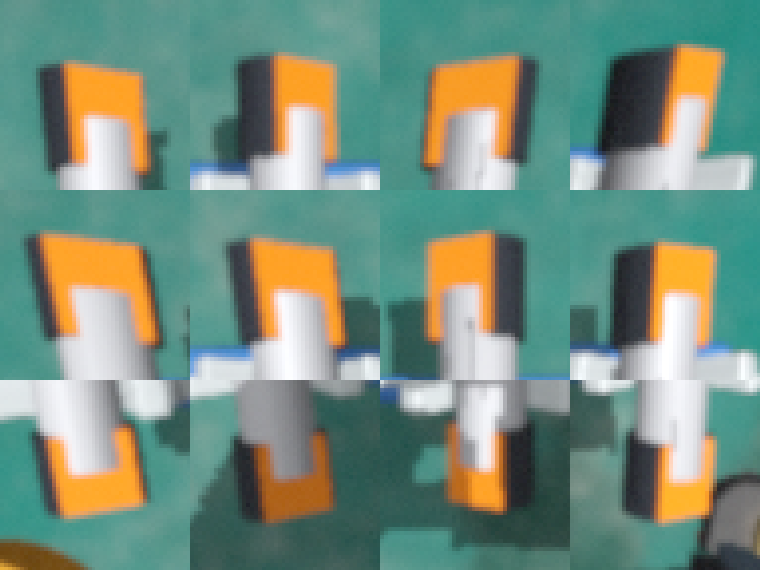

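All four flats are clear. By edges, centres and dark/orange proportions the tilts are: shaft 1 about 44° to -y, shaft 2 about 43° to -y, shaft 3 about 37° to +y, shaft 4 about 30° to -y. Next I'll plan the rolls by gripping tilted and swinging through upright.

```bash
cat >> h.py <<'E'
def seq(steps,frm=None):
    """chain of (pos, yaw, tilt): numbers of each move from the one before; the turn first, shift in the axes at its start"""
    if frm is None:
        o=ctrl.get_obs(); frm=(o['tool_pos'],R.from_rotvec(o['ee_rot']))
    for p,y,t in steps:
        r=pose(y,t); a,b=jog(p,r,frm); print(a,b,np.linalg.norm(b).round(1)); frm=(np.array(p),r)
def back(p,y,t,d): return np.array(p)-pose(y,t).apply([0,0,d])
E
python3 - <<'E'
from h import *
y=-3.5; S=[([.5046,-.0653,.058],22),([.4938,-.1375,.058],22),([.4923,-.2828,.058],-18.5),([.4796,-.3552,.058],15)]
o=ctrl.get_obs(); frm=None
for i,(p,t) in enumerate(S):
    p=np.array(p); print('shaft',i+1)
    seq([(back(p,y,t,.08),y,t),(p,y,t),(p+[0,0,.003],y,t),(p+[0,0,.003],y,-t),(p,y,-t),(back(p,y,-t,.08),y,-t)],frm)
    frm=(back(p,y,-t,.08),pose(y,-t))
E
```

```text
shaft 1
[22.  -0.1 -0.1] [  6.06 -18.45   7.98] 21.0
[0. 0. 0.] [-0.  0.  8.] 8.0
[0. 0. 0.] [ 0.   -0.11 -0.28] 0.3
[-44.   0.   0.] [0. 0. 0.] 0.0
[0. 0. 0.] [ 0.   -0.11  0.28] 0.3
[0. 0. 0.] [-0.  0. -8.] 8.0
shaft 2
[44.  0.  0.] [-0.64 12.3   4.97] 13.3
[0. 0. 0.] [-0.  0.  8.] 8.0
[0. 0. 0.] [ 0.   -0.11 -0.28] 0.3
[-44.   0.   0.] [0. 0. 0.] 0.0
[0. 0. 0.] [ 0.   -0.11  0.28] 0.3
[0. 0. 0.] [ 0. -0. -8.] 8.0
shaft 3
[3.5 0.  0. ] [ 0.74 13.94  5.45] 15.0
[0. 0. 0.] [-0. -0.  8.] 8.0
[0. 0. 0.] [ 0.    0.1  -0.28] 0.3
[37. -0.  0.] [0. 0. 0.] 0.0
[0. 0. 0.] [0.   0.1  0.28] 0.3
[0. 0. 0.] [-0. -0. -8.] 8.0
shaft 4
[-3.5  0.  -0. ] [-0.83  6.44 -2.3 ] 6.9
[0. 0. 0.] [-0. -0.  8.] 8.0
[0. 0. 0.] [ 0.   -0.08 -0.29] 0.3
[-30.   0.   0.] [0. 0. 0.] 0.0
[0. 0. 0.] [ 0.   -0.08  0.29] 0.3
[0. 0. 0.] [-0. -0. -8.] 8.0
```

Emit:
{"fn": "jog_arm", "kwargs": {"plan": [[[8,0,0,1.5,-4.5,2,4],[16,0,0,3,-9,4,4],[22,0,0,4.5,-13.5,6,4],[22,0,0,6.1,-18.5,8,4],[22,0,0,6.1,-18.5,8,4]]]}}

```text
clock: 3.15
tool_pos: [0.5025, -0.0904, 0.1296]
ee_rot: [-2.755, 0.082, -0.013]
wrist_force: [-0.7, 0.9, 0.3]
opening: 0.577
gripper_force: 0.0
```

Emit:
{"fn": "jog_arm", "kwargs": {"plan": [[[0,0,0,0,0,4,4],[0,0,0,0,0,7,4],[0,0,0,0,0,8,4],[0,0,0,0,0,8,4]]]}}

```text
clock: 3.55
tool_pos: [0.5042, -0.0636, 0.0566]
ee_rot: [-2.756, 0.084, -0.015]
wrist_force: [0.0, -0.4, 0.5]
opening: 0.437
gripper_force: 0.0
```

Emit:
{"fn": "jog_arm", "kwargs": {"plan": [[[0,0,0,0,0,0,0.5],[0,0,0,0,0,0,0.5],[0,0,0,0,0,0,0.5],[0,0,0,0,0,0,0.5],[0,0,0,0,0,0,0.5]]], "force": 40}}

```text
clock: 4.05
tool_pos: [0.5055, -0.0663, 0.0578]
ee_rot: [-2.76, 0.084, -0.021]
wrist_force: [-7.2, -18.8, 7.5]
opening: 0.166
gripper_force: 40.0
```

Emit:
{"fn": "jog_arm", "kwargs": {"plan": [[[0,0,0,0,0,-0.4,0.5],[-8,0,0,0,0,-0.4,0.5],[-16,0,0,0,0,-0.4,0.5],[-24,0,0,0,0,-0.4,0.5],[-32,0,0,0,0,-0.4,0.5]]]}}

```text
clock: 4.55
tool_pos: [0.504, -0.066, 0.061]
ee_rot: [3.013, -0.094, -0.011]
wrist_force: [-0.0, -1.1, -1.6]
opening: 0.165
gripper_force: 40.0
```

Emit:
{"fn": "jog_arm", "kwargs": {"plan": [[[-8,0,0,0,0,0,0.5],[-12,0,0,0,0,0,0.5],[-12,0,0,0,0,0.2,0.5],[-12,0,0,0,0,0.4,0.5],[-12,0,0,0,0,0.4,0.5]]]}}

```text
clock: 5.05
tool_pos: [0.504, -0.0671, 0.0574]
ee_rot: [2.808, -0.086, -0.023]
wrist_force: [-4.1, -5.4, 19.6]
opening: 0.167
gripper_force: 40.0
```

Emit:
{"fn": "jog_arm", "kwargs": {"plan": [[[0,0,0,0,0,0,4],[0,0,0,0,0,0,4],[0,0,0,0,0,0,4],[0,0,0,0,0,-4,4],[0,0,0,0,0,-8,4]]]}}

```text
clock: 5.55
tool_pos: [0.5043, -0.04, 0.1316]
ee_rot: [2.809, -0.086, -0.028]
wrist_force: [0.6, -0.3, 0.2]
opening: 0.439
gripper_force: 0.0
```

Run:
```python
from h import *
y=-3.5; S=[([.4938,-.1375,.058],22),([.4923,-.2828,.058],-18.5),([.4796,-.3552,.058],15)]
seq([([.43,-.21,.21],y,0)])
p,t=S[0]; seq([(back(p,y,t,.08),y,t)])
```

```text
[19.   0.5 -0. ] [-6.42 19.02 -1.69] 20.1
[41.   0.5 -0.1] [-0.43 12.12  4.11] 12.8
```

Emit:
{"fn": "jog_arm", "kwargs": {"plan": [[[8,0,0,0,2.5,0,4],[16,0,0,-0.2,5,1,4],[24,0,0,-0.4,7.5,2,4],[32,0,0,-0.5,10,3,4],[40,0,0,-0.5,12.2,4.1,4]]]}}

```text
clock: 6.05
tool_pos: [0.493, -0.1693, 0.1338]
ee_rot: [-2.839, 0.088, -0.009]
wrist_force: [-0.7, 0.7, -0.1]
opening: 0.436
gripper_force: 0.0
```

Run:
```python
from h import *
seq([([.4938,-.139,.058],-3.5,22)])
o=ctrl.get_obs();print(o['tool_pos'],(R.from_rotvec(o['ee_rot'])).as_euler('xyz',degrees=True))
```

```text
[ 4.7  0.2 -0.1] [-0.08 -0.64  8.14] 8.2
[ 0.49298239 -0.16927779  0.13380293] [-162.72240179    0.18230598   -3.51710163]
```

Emit:
{"fn": "jog_arm", "kwargs": {"plan": [[[4.7,0,0,0,-0.6,3,4],[4.7,0,0,-0.1,-0.6,6,4],[4.7,0,0,-0.1,-0.6,8.1,4],[4.7,0,0,-0.1,-0.6,8.1,4]]]}}

```text
clock: 6.45
tool_pos: [0.4909, -0.138, 0.0548]
ee_rot: [-2.759, 0.089, 0.0]
wrist_force: [-0.3, -0.6, -0.0]
opening: 0.443
gripper_force: 0.0
```

Emit:
{"fn": "jog_arm", "kwargs": {"plan": [[[0,0,0,0,0,0,0.5],[0,0,0,0,0,0,0.5],[0,0,0,0,0,0,0.5],[0,0,0,0,0,0,0.5],[0,0,0,0,0,0,0.5]]]}}

```text
clock: 6.95
tool_pos: [0.4932, -0.139, 0.058]
ee_rot: [-2.761, 0.088, -0.007]
wrist_force: [-0.1, 2.3, 7.1]
opening: 0.165
gripper_force: 40.0
```

Emit:
{"fn": "jog_arm", "kwargs": {"plan": [[[0,0,0,0,0,-0.4,0.5],[-8,0,0,0,0,-0.4,0.5],[-16,0,0,0,0,-0.4,0.5],[-24,0,0,0,0,-0.4,0.5],[-24,0,0,0,0,-0.4,0.5]]]}}

```text
clock: 7.45
tool_pos: [0.4926, -0.1393, 0.0613]
ee_rot: [3.097, -0.093, -0.014]
wrist_force: [0.6, 0.1, -1.8]
opening: 0.167
gripper_force: 40.0
```

Emit:
{"fn": "jog_arm", "kwargs": {"plan": [[[-8,0,0,0,0,0,0.5],[-16,0,0,0,0,0,0.5],[-20,0,0,0,0,0,0.5],[-20,0,0,0,0,0,0.5],[-20,0,0,0,0,0.4,0.5]]]}}

```text
clock: 7.95
tool_pos: [0.4924, -0.1396, 0.0572]
ee_rot: [2.756, -0.082, -0.032]
wrist_force: [-11.3, 40.5, 41.1]
opening: 0.165
gripper_force: 40.0
```

Emit:
{"fn": "jog_arm", "kwargs": {"plan": [[[0,0,0,0,0,0,4],[0,0,0,0,0,0,4],[0,0,0,0,0,0,4],[0,0,0,0,0,-4,4],[0,0,0,0,0,-8,4]]]}}

```text
clock: 8.45
tool_pos: [0.4938, -0.1102, 0.1307]
ee_rot: [2.754, -0.084, -0.034]
wrist_force: [0.2, -0.0, -0.1]
opening: 0.442
gripper_force: 0.0
```

Run:
```python
from h import *
p,y,t=[.4923,-.284,.058],-3.5,-18.5
seq([(back(p,y,t,.08),y,t),(p,y,t)])
o=ctrl.get_obs();print(o['tool_pos'],(R.from_rotvec(o['ee_rot'])).as_euler('xyz',degrees=True))
```

```text
[3.7 0.7 0.1] [ 0.93 13.84  5.28] 14.8
[0. 0. 0.] [-0. -0.  8.] 8.0
[ 0.4938471  -0.11022303  0.13065209] [157.82708967   0.71289606  -3.61950946]
```

Emit:
{"fn": "jog_arm", "kwargs": {"plan": [[[3.7,0.7,0,0.3,5,0,4],[3.7,0.7,0,0.6,9,2,4],[3.7,0.7,0,0.9,12,4,4],[3.7,0.7,0,0.9,13.8,5.3,4],[3.7,0.7,0,0.9,13.8,5.3,4]]]}}

```text
clock: 8.95
tool_pos: [0.494, -0.2606, 0.1334]
ee_rot: [2.817, -0.086, -0.011]
wrist_force: [0.5, 0.5, 0.7]
opening: 0.437
gripper_force: 0.0
```

Emit:
{"fn": "jog_arm", "kwargs": {"plan": [[[0,0,0,0,0,4,4],[0,0,0,0,0,7,4],[0,0,0,0,0,7.9,4],[0,0,0,0,0,7.9,4]]]}}

```text
clock: 9.35
tool_pos: [0.4928, -0.2832, 0.0583]
ee_rot: [2.817, -0.082, -0.013]
wrist_force: [-0.1, -1.0, 1.1]
opening: 0.437
gripper_force: 0.0
```

Emit:
{"fn": "jog_arm", "kwargs": {"plan": [[[0,0,0,0,0,0,0.5],[0,0,0,0,0,0,0.5],[0,0,0,0,0,0,0.5],[0,0,0,0,0,0,0.5],[0,0,0,0,0,0,0.5]]]}}

```text
clock: 9.85
tool_pos: [0.4942, -0.2828, 0.0599]
ee_rot: [2.816, -0.082, -0.007]
wrist_force: [0.2, 12.7, 9.0]
opening: 0.168
gripper_force: 40.0
```

Emit:
{"fn": "jog_arm", "kwargs": {"plan": [[[0,0,0,0,0.1,-0.3,0.5],[8,0,0,0,0.1,-0.3,0.5],[16,0,0,0,0.1,-0.3,0.5],[24,0,0,0,0.1,-0.3,0.5],[24,0,0,0,0.1,-0.3,0.5]]]}}

```text
clock: 10.35
tool_pos: [0.4943, -0.2842, 0.0633]
ee_rot: [-3.042, 0.088, -0.014]
wrist_force: [-0.0, 0.2, -1.4]
opening: 0.166
gripper_force: 40.0
```

Emit:
{"fn": "jog_arm", "kwargs": {"plan": [[[8,0,0,0,0,0,0.5],[13,0,0,0,0,0,0.5],[13,0,0,0,0,0,0.5],[13,0,0,0,0.1,0.2,0.5],[13,0,0,0,0.1,0.2,0.5]]]}}

```text
clock: 10.85
tool_pos: [0.4934, -0.2839, 0.0603]
ee_rot: [-2.822, 0.08, -0.017]
wrist_force: [-0.1, 0.2, -2.1]
opening: 0.167
gripper_force: 40.0
```

Emit:
{"fn": "jog_arm", "kwargs": {"plan": [[[0,0,0,0,0,0,4],[0,0,0,0,0,0,4],[0,0,0,0,0,0,4],[0,0,0,0,0,-4,4],[0,0,0,0,0,-8,4]]]}}

```text
clock: 11.35
tool_pos: [0.4912, -0.309, 0.1363]
ee_rot: [-2.819, 0.08, -0.014]
wrist_force: [1.0, -1.2, 1.3]
opening: 0.438
gripper_force: 0.0
```

Run:
```python
from h import *
p,y,t=[.4796,-.3565,.058],-3.5,15
seq([(back(p,y,t,.08),y,t),(p,y,t)])
o=ctrl.get_obs();print(o['tool_pos'],(R.from_rotvec(o['ee_rot'])).as_euler('xyz',degrees=True))
```

```text
[-3.4  0.   0.2] [-0.89  6.56 -2.08] 6.9
[0. 0. 0.] [-0. -0.  8.] 8.0
[ 0.4911727  -0.30898526  0.13628802] [-1.61557147e+02 -4.20516002e-02 -3.27675808e+00]
```

Shaft 3 went cleanly. Shaft 4 is the same with opposite sense and 30°.

Emit:
{"fn": "jog_arm", "kwargs": {"plan": [[[-3.4,0,0,-0.4,3,-1,4],[-3.4,0,0,-0.9,6.6,-2.1,4],[-3.4,0,0,-0.9,6.6,-2.1,4],[-3.4,0,0,-0.9,6.6,-2.1,4]]]}}

```text
clock: 11.75
tool_pos: [0.4786, -0.3784, 0.135]
ee_rot: [-2.879, 0.084, -0.015]
wrist_force: [0.3, 0.2, 0.1]
opening: 0.441
gripper_force: 0.0
```

Emit:
{"fn": "jog_arm", "kwargs": {"plan": [[[0,0,0,0,0,4,4],[0,0,0,0,0,7,4],[0,0,0,0,0,8,4],[0,0,0,0,0,8,4]]]}}

```text
clock: 12.15
tool_pos: [0.4797, -0.3561, 0.0568]
ee_rot: [-2.877, 0.082, -0.012]
wrist_force: [-1.0, -0.2, 0.2]
opening: 0.442
gripper_force: 0.0
```

Emit:
{"fn": "jog_arm", "kwargs": {"plan": [[[0,0,0,0,0,0,0.5],[0,0,0,0,0,0,0.5],[0,0,0,0,0,0,0.5],[0,0,0,0,0,0,0.5],[0,0,0,0,0,0,0.5]]]}}

```text
clock: 12.65
tool_pos: [0.4809, -0.3553, 0.0595]
ee_rot: [-2.874, 0.084, -0.015]
wrist_force: [5.2, 23.9, 18.4]
opening: 0.168
gripper_force: 40.0
```

Emit:
{"fn": "jog_arm", "kwargs": {"plan": [[[0,0,0,0,-0.1,-0.3,0.5],[-8,0,0,0,-0.1,-0.3,0.5],[-16,0,0,0,-0.1,-0.3,0.5],[-24,0,0,0,-0.1,-0.3,0.5],[-24,0,0,0,-0.1,-0.3,0.5]]]}}

```text
clock: 13.15
tool_pos: [0.4803, -0.3556, 0.0616]
ee_rot: [2.978, -0.084, -0.002]
wrist_force: [-0.4, -0.0, -1.6]
opening: 0.159
gripper_force: 40.0
```

Emit:
{"fn": "jog_arm", "kwargs": {"plan": [[[-6,0,0,0,0,0,0.5],[-6,0,0,0,0,0,0.5],[-6,0,0,0,0,0,0.5],[-6,0,0,0,-0.1,0.2,0.5],[-6,0,0,0,-0.1,0.2,0.5]]]}}

```text
clock: 13.65
tool_pos: [0.4807, -0.3559, 0.0603]
ee_rot: [2.879, -0.086, -0.006]
wrist_force: [-3.3, 26.3, 26.6]
opening: 0.165
gripper_force: 40.0
```

Emit:
{"fn": "jog_arm", "kwargs": {"plan": [[[0,0,0,0,0,0,4],[0,0,0,0,0,0,4],[0,0,0,0,0,0,4],[0,0,0,0,0,-4,4],[0,0,0,0,0,-8,4]]]}}

```text
clock: 14.15
tool_pos: [0.4805, -0.3356, 0.1362]
ee_rot: [2.88, -0.085, -0.01]
wrist_force: [1.0, 0.6, -0.2]
opening: 0.44
gripper_force: 0.0
```

Run:
```python
from h import *
seq([([.43,-.276,.212],-3.5,0),([.438,-.156,.212],-3.5,0)])
```

```text
[14.9 -0.1  0.1] [-5.38 -3.52 -8.78] 10.9
[0. 0. 0.] [  0.07 -12.03  -0.  ] 12.0
```

Emit:
{"fn": "jog_arm", "kwargs": {"plan": [[[8,0,0,-3,-2,-4,4],[15,0,0,-5.4,-3.5,-8,4],[15,0,0,-5.4,-3.5,-8.8,4],[15,0,0,-5.4,-3.5,-8.8,4],[15,0,0,-5.4,-3.5,-8.8,4]]]}}

```text
clock: 14.65
tool_pos: [0.4305, -0.2767, 0.2113]
ee_rot: [3.139, -0.091, 0.004]
wrist_force: [0.2, 0.5, -0.3]
opening: 0.44
gripper_force: 0.0
```

Run:
```python
from h import *
m=ctrl.camera_model("wrist"); im=ctrl.camera("wrist"); np.save("mB2.npy",m); cv2.imwrite("pics/wB2.png",im)
```

Emit:
{"fn": "jog_arm", "kwargs": {"plan": [[[0,0,0,0,-5,0,4],[0,0,0,0,-10,0,4],[0,0,0,0,-12,0,4],[0,0,0,0,-12,0,4],[0,0,0,0,-12,0,4]]]}}

```text
clock: 15.2
tool_pos: [0.4374, -0.1564, 0.2109]
ee_rot: [3.14, -0.089, 0.002]
wrist_force: [-0.8, -0.4, 0.2]
opening: 0.436
gripper_force: 0.0
```

Run:
```python
from meas import *
m=ctrl.camera_model("wrist"); im=ctrl.camera("wrist"); np.save("mA2.npy",m); cv2.imwrite("pics/wA2.png",im)
b=cv2.imread("pics/wB2.png"); mB=np.load("mB2.npy",allow_pickle=True).item()
cv2.imwrite("pics/AB2.png",np.vstack([im[:230],b[:230]]))
SA=[];SB=[]
for c in [[.5046,-.0665],[.4938,-.139],[.4923,-.284],[.4796,-.3562]]:
    e=np.array([np.cos(.06),-np.sin(.06)])*.07
    P=[[c[0]+e[0],c[1]+e[1],.063],[c[0]-e[0],c[1]-e[1],.063]]
    SA.append(proj(m,P));SB.append(proj(mB,P))
try: meas2(m,im,mB,b,list(zip(SA,SB)))
except Exception as ex: print(ex,oranges(im),oranges(b),SA,SB)
```

```text
axis y [np.float64(-0.0706), np.float64(-0.0683)] flat c dy,dz mm -1.4 6.3 chord 15.9 tilt by edges -7.0 by centre 12.0 widths 20.9 22.2
  axis y [np.float64(-0.0615), np.float64(-0.061)] flat c dy,dz mm -1.6 6.5 chord 17.1 tilt by edges -2.0 by centre 14.0 widths 19.5 20.0
mid [ 0.504  -0.0653] yaw -3.32 L 0.141
  axis y [np.float64(-0.1416), np.float64(-0.1413)] flat c dy,dz mm 0.0 6.7 chord 16.5 tilt by edges 8.0 by centre -0.0 widths 20.5 19.6
  axis y [np.float64(-0.134), np.float64(-0.133)] flat c dy,dz mm 0.2 6.9 chord 17.5 tilt by edges 11.0 by centre -2.0 widths 19.0 17.6
mid [ 0.4931 -0.1375] yaw -3.25 L 0.14
(array([333.81021469,  24.72076151]), array([419.98461538,  37.66769231])) [array([208.77056277,  25.80952381]), array([486.37837838,  26.41891892]), array([300.87234043,  36.0177305 ]), array([575.46478873,  36.17957746]), array([223.73478261, 196.56521739]), array([467.68472906, 196.69458128]), array([303.82488479, 203.31797235]), array([545.77431907, 204.96108949])] [array([54.08682635, 26.34131737]), array([147.56690141,  35.62323944]), array([419.98461538,  37.66769231]), array([ 86.57692308, 196.9957265 ]), array([330.7535545 , 196.72037915]), array([168.14427861, 203.7761194 ]), array([409.69090909, 204.06363636])] [array([[210.18759447,  24.21927337],
       [223.56693776, 196.6876732 ]]), array([[303.48137419,  33.84411741],
       [305.73704176, 203.93053323]]), array([[488.06168432,  24.28768874],
       [468.36085227, 196.78228903]]), array([[579.67089063,  35.7254078 ],
       [549.18612253, 206.1088596 ]])] [array([[ 54.47214844,  23.55636579],
       [ 86.80783911, 196.99629974]]), array([[150.1279254 ,  33.57420103],
       [170.70685668, 204.10592923]]), array([[333.81021469,  24.72076151],
       [332.73651111, 196.6420289 ]]), array([[425.56864525,  36.42837711],
       [413.76310859, 205.7779176 ]])]
```

View pics/AB2.png

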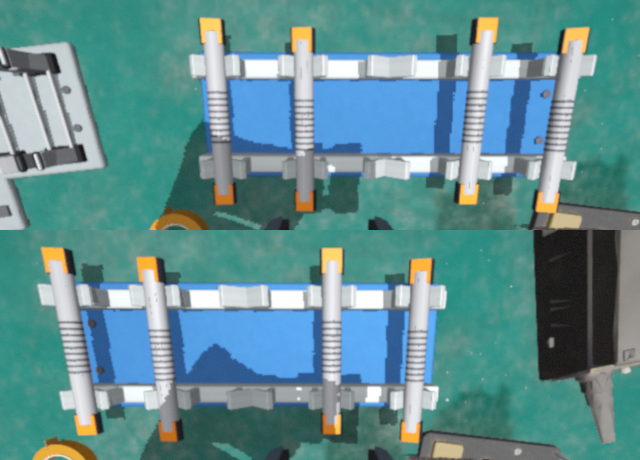

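Both views show all shafts flats up or nearly so, at the same columns as before. I still need numbers for shafts 3 and 4, where one flat is brighter and missed the hue limit.

```bash
sed -i 's/(4,150,110),(22,255,255)/(4,130,90),(27,255,255)/; s/(4,130,90),(24,255,255)/(4,130,90),(27,255,255)/' meas.py
python3 - <<'E'
from meas import *
L=lambda n:np.load(n,allow_pickle=True).item()
m,mB=L("mA2.npy"),L("mB2.npy"); im,b=cv2.imread("pics/wA2.png"),cv2.imread("pics/wB2.png")
SA=[];SB=[]
for c in [[.4923,-.284],[.4796,-.3562]]:
    e=np.array([np.cos(.06),-np.sin(.06)])*.07
    P=[[c[0]+e[0],c[1]+e[1],.063],[c[0]-e[0],c[1]-e[1],.063]]
    SA.append(proj(m,P));SB.append(proj(mB,P))
meas2(m,im,mB,b,list(zip(SA,SB)))
seq([([.43,.18,.21],-3.5,0)])
E
```

```text
axis y [np.float64(-0.2878), np.float64(-0.2862)] flat c dy,dz mm 0.7 7.5 chord 15.7 tilt by edges 3.0 by centre -5.0 widths 20.7 20.0
  axis y [np.float64(-0.2792), np.float64(-0.278)] flat c dy,dz mm 0.4 7.4 chord 16.9 tilt by edges -2.0 by centre -3.0 widths 18.8 19.0
mid [ 0.4914 -0.2828] yaw -3.42 L 0.14
  axis y [np.float64(-0.36), np.float64(-0.3586)] flat c dy,dz mm 3.7 7.7 chord 16.6 tilt by edges 11.0 by centre -26.0 widths 23.6 21.6
  axis y [np.float64(-0.352), np.float64(-0.3504)] flat c dy,dz mm 3.3 6.7 chord 16.9 tilt by edges 20.0 by centre -26.0 widths 22.3 19.4
mid [ 0.4796 -0.3552] yaw -3.32 L 0.14
[ 0.  -0.1  0.2] [ -2.68 -33.59   0.1 ] 33.7
```

Run:
```python
import cv2,numpy as np
a=cv2.imread("pics/wA2.png");b=cv2.imread("pics/wB2.png")
c=lambda im,x,y:cv2.resize(im[max(y-24,0):max(y-24,0)+48,x-24:x+24],(190,190),interpolation=cv2.INTER_NEAREST)
A=[(209,26),(301,36),(486,26),(575,36)]
B=[(54,30),(148,36),(332,26),(420,38)]
B2=[(87,195),(168,203),(331,197),(410,204)]
cv2.imwrite("pics/z2.png",np.vstack([np.hstack([c(i,*p) for p in s]) for i,s in((a,A),(b,B),(b,B2))]))
```

```text
(no output)
```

View pics/z2.png

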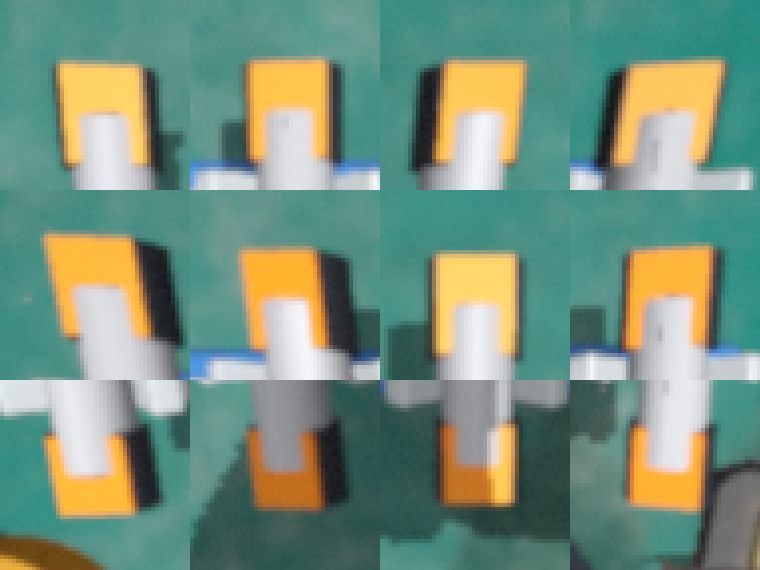

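Crops by view angle: shaft 2 is about 0–2° and shaft 3 about 0°. Shaft 1 still faces about 12° to -y, and shaft 4 has overshot to about 16° to +y. I'll correct both.

Run:
```python
from h import *
y=-3.5; frm=None
for p,t in (([.48,-.356,.0585],-8),([.5045,-.0672,.0585],6)):
    p=np.array(p)
    seq([(back(p,y,t,.08),y,t),(p,y,t),(p+[0,0,.003],y,t),(p+[0,0,.003],y,-t),(p+[0,0,.001],y,-t),(back(p,y,-t,.08),y,-t)],frm); frm=(back(p,y,-t,.08),pose(y,-t))
```

```text
[-8.  -0.1  0.2] [ 5.38 18.52  7.35] 20.6
[0. 0. 0.] [-0. -0.  8.] 8.0
[0. 0. 0.] [ 0.    0.04 -0.3 ] 0.3
[16.  0.  0.] [0. 0. 0.] 0.0
[0. 0. 0.] [0.   0.03 0.2 ] 0.2
[0. 0. 0.] [-0.    0.01 -7.9 ] 7.9
[-2.  0.  0.] [  0.68 -28.97   4.04] 29.3
[0. 0. 0.] [-0.  0.  8.] 8.0
[0. 0. 0.] [-0.   -0.03 -0.3 ] 0.3
[-12.   0.   0.] [0. 0. 0.] 0.0
[0. 0. 0.] [-0.   -0.02  0.2 ] 0.2
[0. 0. 0.] [-0.   -0.01 -7.9 ] 7.9
```

Emit:
{"fn": "jog_arm", "kwargs": {"plan": [[[-4,0,0,1.3,4.5,1.5,4],[-8,0,0,2.6,9,3.5,4],[-8,0,0,4,13.5,5.5,4],[-8,0,0,5.4,18.5,7.4,4],[-8,0,0,5.4,18.5,7.4,4]]]}}

```text
clock: 15.75
tool_pos: [0.4804, -0.3489, 0.1356]
ee_rot: [3.001, -0.092, -0.004]
wrist_force: [-0.0, 0.4, -0.4]
opening: 0.436
gripper_force: 0.0
```

Emit:
{"fn": "jog_arm", "kwargs": {"plan": [[[0,0,0,0,0,4,4],[0,0,0,0,0,7,4],[0,0,0,0,0,8,4],[0,0,0,0,0,8,4]]]}}

```text
clock: 16.15
tool_pos: [0.4794, -0.3555, 0.0576]
ee_rot: [3.002, -0.088, -0.005]
wrist_force: [-0.3, -0.4, 0.8]
opening: 0.438
gripper_force: 0.0
```

Emit:
{"fn": "jog_arm", "kwargs": {"plan": [[[0,0,0,0,0,0,0.5],[0,0,0,0,0,0,0.5],[0,0,0,0,0,0,0.5],[0,0,0,0,0,0,0.5]]]}}

```text
clock: 16.55
tool_pos: [0.4809, -0.3544, 0.0598]
ee_rot: [3.001, -0.088, -0.0]
wrist_force: [1.9, 15.1, 9.9]
opening: 0.168
gripper_force: 40.0
```

Emit:
{"fn": "jog_arm", "kwargs": {"plan": [[[0,0,0,0,0,-0.3,0.5],[8,0,0,0,0,-0.3,0.5],[16,0,0,0,0,-0.3,0.5],[16,0,0,0,0,-0.3,0.5]]]}}

```text
clock: 16.95
tool_pos: [0.4809, -0.3571, 0.0627]
ee_rot: [-2.999, 0.089, -0.014]
wrist_force: [-0.1, 0.2, -2.7]
opening: 0.168
gripper_force: 40.0
```

Emit:
{"fn": "jog_arm", "kwargs": {"plan": [[[0,0,0,0,0,0.2,0.5],[0,0,0,0,0,0.2,4],[0,0,0,0,0,0.2,4],[0,0,0,0,0,0.2,4]]]}}

```text
clock: 17.35
tool_pos: [0.4802, -0.3542, 0.0598]
ee_rot: [-3.002, 0.086, -0.009]
wrist_force: [0.1, -0.8, -0.3]
opening: 0.396
gripper_force: 0.0
```

Emit:
{"fn": "jog_arm", "kwargs": {"plan": [[[0,0,0,0,0,-4,4],[0,0,0,0,0,-8,4],[0,0,0,0,0,-8,4]]]}}

```text
clock: 17.65
tool_pos: [0.4815, -0.3679, 0.1439]
ee_rot: [-3.007, 0.086, -0.018]
wrist_force: [1.3, -0.5, 0.3]
opening: 0.439
gripper_force: 0.0
```

Run:
```python
from h import *
p=[.5045,-.0672,.0585]
seq([(back(p,-3.5,6,.08),-3.5,6)])
```

```text
[-1.7 -0.4  0.2] [  0.54 -28.98   4.49] 29.3
```

Emit:
{"fn": "jog_arm", "kwargs": {"plan": [[[-1.7,0,0,0.1,-5,0,4],[-1.7,0,0,0.2,-10,1,4],[-1.7,0,0,0.3,-14.5,2,4],[-1.7,0,0,0.3,-19,2.8,4],[-1.7,0,0,0.4,-23.5,3.5,4]]]}}

```text
clock: 18.15
tool_pos: [0.4965, -0.1269, 0.1366]
ee_rot: [-3.032, 0.088, -0.009]
wrist_force: [0.3, -0.4, 0.3]
opening: 0.439
gripper_force: 0.0
```

Emit:
{"fn": "jog_arm", "kwargs": {"plan": [[[0,0,0,0.1,-5,0.8,4],[0,0,0,0.1,-5.5,0.8,4],[0,0,0,0.1,-5.5,0.8,4]]]}}

```text
clock: 18.45
tool_pos: [0.5012, -0.0722, 0.1349]
ee_rot: [-3.031, 0.083, -0.009]
wrist_force: [-0.3, -1.1, -0.2]
opening: 0.437
gripper_force: 0.0
```

Run:
```python
from h import *
seq([([.5045,-.0672,.0585],-3.5,6)])
```

```text
[-0.3 -0.1  0.4] [0.28 0.32 7.65] 7.7
```

Next I finish shaft 1, then retreat and take the verification views.

Emit:
{"fn": "jog_arm", "kwargs": {"plan": [[[0,0,0,0.3,0.3,4,4],[0,0,0,0.3,0.3,7,4],[0,0,0,0.3,0.3,7.7,4],[0,0,0,0.3,0.3,7.7,4]]]}}

```text
clock: 18.85
tool_pos: [0.5043, -0.0689, 0.0576]
ee_rot: [-3.03, 0.089, -0.006]
wrist_force: [0.1, 0.1, 0.6]
opening: 0.44
gripper_force: 0.0
```

Emit:
{"fn": "jog_arm", "kwargs": {"plan": [[[0,0,0,0,0,0,0.5],[0,0,0,0,0,0,0.5],[0,0,0,0,0,0,0.5],[0,0,0,0,0,0,0.5]]]}}

```text
clock: 19.25
tool_pos: [0.5057, -0.0678, 0.0594]
ee_rot: [-3.03, 0.089, -0.011]
wrist_force: [-0.1, 9.6, 7.9]
opening: 0.167
gripper_force: 40.0
```

Emit:
{"fn": "jog_arm", "kwargs": {"plan": [[[0,0,0,0,0,-0.3,0.5],[-6,0,0,0,0,-0.3,0.5],[-12,0,0,0,0,-0.3,0.5],[-12,0,0,0,0,-0.3,0.5]]]}}

```text
clock: 19.65
tool_pos: [0.5051, -0.0677, 0.0617]
ee_rot: [3.038, -0.086, 0.001]
wrist_force: [-0.8, -0.1, -1.3]
opening: 0.164
gripper_force: 40.0
```

Emit:
{"fn": "jog_arm", "kwargs": {"plan": [[[0,0,0,0,0,0.2,0.5],[0,0,0,0,0,0.2,4],[0,0,0,0,0,0.2,4],[0,0,0,0,0,0.2,4]]]}}

```text
clock: 20.05
tool_pos: [0.5049, -0.0691, 0.0593]
ee_rot: [3.042, -0.089, -0.0]
wrist_force: [0.3, -0.6, 0.6]
opening: 0.401
gripper_force: 0.0
```

Emit:
{"fn": "jog_arm", "kwargs": {"plan": [[[0,0,0,0,0,-4,4],[0,0,0,0,0,-8,4],[6,0,0,-2,3,-11,4],[6,0,0,-5,5,-14,4],[6,0,0,-6.5,7,-15,4]]]}}

```text
clock: 20.55
tool_pos: [0.4356, -0.1204, 0.2178]
ee_rot: [-3.135, 0.091, -0.01]
wrist_force: [0.1, 0.1, -0.1]
opening: 0.439
gripper_force: 0.0
```

Run:
```python
from h import *
m=ctrl.camera_model("wrist"); im=ctrl.camera("wrist"); np.save("mA3.npy",m); cv2.imwrite("pics/wA3.png",im)
seq([([.43,-.276,.212],-3.5,0)])
```

```text
[-0.3 -0.4  0.2] [ 0.41 15.4   0.57] 15.4
```

Emit:
{"fn": "jog_arm", "kwargs": {"plan": [[[0,0,0,0,5,0,4],[0,0,0,0,10,0,4],[0,0,0,0,15,0.5,4],[0,0,0,0,15,0.5,4],[0,0,0,0,15,0.5,4]]]}}

```text
clock: 21.1
tool_pos: [0.4273, -0.2702, 0.2092]
ee_rot: [-3.134, 0.094, -0.004]
wrist_force: [0.6, -0.1, -0.2]
opening: 0.439
gripper_force: 0.0
```

Run:
```python
from meas import *
mB=ctrl.camera_model("wrist"); b=ctrl.camera("wrist"); np.save("mB3.npy",mB); cv2.imwrite("pics/wB3.png",b)
m=np.load("mA3.npy",allow_pickle=True).item(); im=cv2.imread("pics/wA3.png")
SA=[];SB=[];
c=lambda im,p:cv2.resize(im[max(int(p[1])-24,0):max(int(p[1])-24,0)+48,int(p[0])-24:int(p[0])+24],(190,190),interpolation=cv2.INTER_NEAREST)
for q in [[.5046,-.0665],[.4938,-.139],[.4923,-.284],[.4796,-.3562]]:
    e=np.array([np.cos(.06),-np.sin(.06)])*.07
    P=[[q[0]+e[0],q[1]+e[1],.063],[q[0]-e[0],q[1]-e[1],.063]]
    SA.append(proj(m,P));SB.append(proj(mB,P))
    print('view angles from vertical (deg, + from +y side)',[np.degrees(np.arctan2(k['origin'][1]-q[1],k['origin'][2]-.06)).round(1) for k in(m,mB)])
cv2.imwrite("pics/z3.png",np.vstack([np.hstack([c(im,s[0]) for s in SA]),np.hstack([c(b,s[0]) for s in SB]),np.hstack([c(b,s[1]) for s in SB])]))
meas2(m,im,mB,b,list(zip(SA,SB)))
```

```text
view angles from vertical (deg, + from +y side) [np.float64(-10.5), np.float64(-34.3)]
view angles from vertical (deg, + from +y side) [np.float64(2.6), np.float64(-24.0)]
view angles from vertical (deg, + from +y side) [np.float64(26.9), np.float64(1.8)]
view angles from vertical (deg, + from +y side) [np.float64(36.4), np.float64(15.0)]
  axis y [np.float64(-0.0701), np.float64(-0.068)] flat c dy,dz mm -0.5 7.2 chord 15.9 tilt by edges 9.0 by centre 4.0 widths 19.0 18.2
  axis y [np.float64(-0.0622), np.float64(-0.0611)] flat c dy,dz mm 0.2 7.1 chord 16.3 tilt by edges 10.0 by centre -2.0 widths 17.2 16.3
mid [ 0.5032 -0.0654] yaw -3.03 L 0.139
  axis y [np.float64(-0.1421), np.float64(-0.1413)] flat c dy,dz mm 0.0 7.0 chord 16.0 tilt by edges 5.0 by centre -0.0 widths 19.9 19.6
  axis y [np.float64(-0.1344), np.float64(-0.1332)] flat c dy,dz mm 0.5 7.1 chord 17.5 tilt by edges 13.0 by centre -4.0 widths 19.0 17.4
mid [ 0.4934 -0.1377] yaw -3.23 L 0.14
  axis y [np.float64(-0.2879), np.float64(-0.2861)] flat c dy,dz mm 1.0 8.0 chord 15.5 tilt by edges 2.0 by centre -7.0 widths 20.0 20.0
  axis y [np.float64(-0.2796), np.float64(-0.2784)] flat c dy,dz mm 0.5 6.8 chord 16.7 tilt by edges -1.0 by centre -4.0 widths 18.7 19.0
mid [ 0.4914 -0.283 ] yaw -3.27 L 0.14
  axis y [np.float64(-0.3606), np.float64(-0.3585)] flat c dy,dz mm 2.9 7.6 chord 15.7 tilt by edges 9.0 by centre -21.0 widths 22.3 20.8
  axis y [np.float64(-0.3518), np.float64(-0.3503)] flat c dy,dz mm 2.6 7.8 chord 17.0 tilt by edges 7.0 by centre -18.0 widths 20.8 19.8
mid [ 0.4791 -0.3553] yaw -3.47 L 0.14
```

View pics/z3.png

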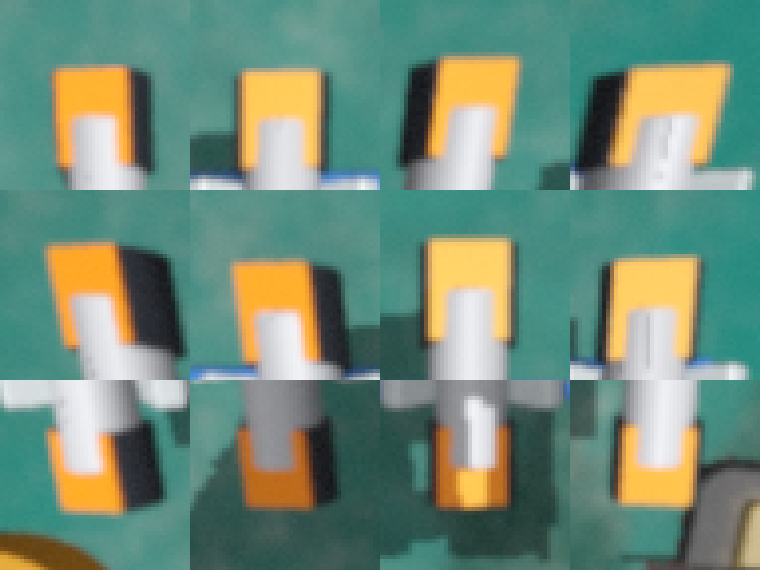

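Shafts 2 and 3 are upright, and shaft 1 faces about +8°. Shaft 4 still faces about +12° towards +y, which is too near the limit, so I correct it once more, better centred at y = -0.354.

Run:
```python
from h import *
y=-3.5;p=np.array([.48,-.354,.059]);t=-6
seq([(back(p,y,t,.08),y,t),(p,y,t)])
```

```text
[-6.4 -0.2  0.1] [5.73 7.36 7.04] 11.7
[0. 0. 0.] [0. 0. 8.] 8.0
```

Emit:
{"fn": "jog_arm", "kwargs": {"plan": [[[-3,0,0,2,2.5,2,4],[-6.4,0,0,4,5,5,4],[-6.4,0,0,5.7,7.4,7,4],[-6.4,0,0,5.7,7.4,7,4],[-6.4,0,0,5.7,7.4,7,4]]]}}

```text
clock: 21.65
tool_pos: [0.4806, -0.3449, 0.1389]
ee_rot: [3.035, -0.086, -0.002]
wrist_force: [-0.8, -0.4, -0.2]
opening: 0.437
gripper_force: 0.0
```

Emit:
{"fn": "jog_arm", "kwargs": {"plan": [[[0,0,0,0,0,4,4],[0,0,0,0,0,7,4],[0,0,0,0,0,8,2.4],[0,0,0,0,0,8,2.4],[0,0,0,0,0,8,2.4]]]}}

```text
clock: 22.15
tool_pos: [0.481, -0.3546, 0.0614]
ee_rot: [3.033, -0.088, 0.002]
wrist_force: [0.8, 0.5, 0.6]
opening: 0.266
gripper_force: 0.0
```

Emit:
{"fn": "jog_arm", "kwargs": {"plan": [[[0,0,0,0,0,0,0.5],[0,0,0,0,0,0,0.5],[0,0,0,0,0,0,0.5]]], "force": 30}}

```text
clock: 22.45
tool_pos: [0.4811, -0.3543, 0.0614]
ee_rot: [3.033, -0.089, 0.002]
wrist_force: [0.9, 10.0, 9.0]
opening: 0.171
gripper_force: 30.0
```

Emit:
{"fn": "jog_arm", "kwargs": {"plan": [[[0,0,0,0,0,-0.3,0.5],[6,0,0,0,0,-0.3,0.5],[12,0,0,0,0,-0.3,0.5],[12,0,0,0,0,-0.3,0.5],[12,0,0,0,0,-0.3,0.5]]]}}

```text
clock: 22.95
tool_pos: [0.4803, -0.355, 0.0631]
ee_rot: [-3.041, 0.09, -0.009]
wrist_force: [1.8, -0.4, -1.4]
opening: 0.17
gripper_force: 30.0
```

Emit:
{"fn": "jog_arm", "kwargs": {"plan": [[[0,0,0,0,0,0.2,0.5],[0,0,0,0,0,0.2,0.5],[0,0,0,0,0,0.2,4],[0,0,0,0,0,0.2,4],[0,0,0,0,0,0.2,4]]]}}

```text
clock: 23.45
tool_pos: [0.4803, -0.3536, 0.0607]
ee_rot: [-3.038, 0.087, -0.008]
wrist_force: [0.7, 0.4, 0.3]
opening: 0.399
gripper_force: 0.0
```

Emit:
{"fn": "jog_arm", "kwargs": {"plan": [[[0,0,0,0,0,-4,4],[0,0,0,0,0,-8,4],[-6,0,0,-3,-4,-11,4],[-6,0,0,-6,-8,-14,4],[-6,0,0,-6,-9,-15,4]]]}}

```text
clock: 23.95
tool_pos: [0.4224, -0.2743, 0.2201]
ee_rot: [3.138, -0.09, 0.004]
wrist_force: [1.1, 0.1, -0.4]
opening: 0.436
gripper_force: 0.0
```

Run:
```python
from meas import *
mB=ctrl.camera_model("wrist"); b=ctrl.camera("wrist"); np.save("mB4.npy",mB); cv2.imwrite("pics/wB4.png",b)
m=np.load("mA3.npy",allow_pickle=True).item()
print(oranges(b))
for q in [[.4923,-.284],[.4796,-.3562]]:
    e=np.array([np.cos(.06),-np.sin(.06)])*.07
    M=omask(b); hsv=cv2.cvtColor(b,cv2.COLOR_BGR2HSV)
    print('view',np.degrees(np.arctan2(mB['origin'][1]-q[1],mB['origin'][2]-.06)).round(1))
    for s in(1,-1):
        px=proj(mB,[[q[0]+s*e[0],q[1]+s*e[1],.063]])[0]
        r,c=int(px[1]),int(px[0])
        for rr in(r,r+s*-3): print([(''.join('O' if M[rr,x] else 'D' if hsv[rr,x,2]<75 else '.' for x in range(c-22,c+22)))])
seq([([.438,-.12,.212],-3.5,0),([.43,.18,.21],-3.5,0)])
```

```text
[array([60.37800687, 18.04810997]), array([333.44217687,  18.07482993]), array([153.7442623 ,  26.65901639]), array([423.40460526,  29.85197368]), array([332.90873016, 185.03968254]), array([ 91.51794872, 186.31282051]), array([173.38425926, 192.24537037]), array([412.19196429, 194.32589286])]
view 1.2
['...........OOOOOOOOOOOOOOOOOOOO.............']
['...........OOOOOOOOOOOOOOOOOOOO.............']
['...........DOOOOOOOOOOOOOOOOOOODDDDDDDDDDDD.']
['...........DOOOOOOOOOOOOOOOOOOODDDDDDDDDDDDD']
view 14.0
['.......DDDD.OOOOOOOOOOOOOOOOOOO.............']
['.......DDDD.OOOOOOOOOOOOOOOOOOO.............']
['..........DD.OOOOOOOOOOOOOOOOOOODDDD........']
['.........DDDOOOOOOOOOOOOOOOOOOO.............']
[ 0.2 -0.3  0.2] [  0.6  -15.42   1.02] 15.5
[0. 0. 0.] [ -2.63 -29.9    0.2 ] 30.0
```

Shaft 4 now shows dark left about 4.5 px against right about 0.5 px at a 14° view, which is close to upright. All four lie flats up, so I go on to look at the rail from two places.

Emit:
{"fn": "jog_arm", "kwargs": {"plan": [[[0,0,0,0,-5,0,4],[0,0,0,0,-10,0,4],[0,0,0,0,-15,0,4],[0,0,0,0,-20,0,4],[0,0,0,0,-25,0,4]]]}}

```text
clock: 24.5
tool_pos: [0.4384, -0.0251, 0.2187]
ee_rot: [3.138, -0.092, 0.005]
wrist_force: [1.1, -1.1, 0.0]
opening: 0.44
gripper_force: 0.0
```

Emit:
{"fn": "jog_arm", "kwargs": {"plan": [[[0,0,0,-1,-5,0,4],[0,0,0,-2,-10,1,4],[0,0,0,-2,-15,1,4],[0,0,0,-2,-19,1,4],[0,0,0,-2,-19,1,4]]]}}

```text
clock: 25.0
tool_pos: [0.4298, 0.1677, 0.2082]
ee_rot: [3.139, -0.084, 0.006]
wrist_force: [-0.5, -0.1, -0.1]
opening: 0.44
gripper_force: 0.0
```

Run:
```python
from h import *
m=ctrl.camera_model("wrist"); im=ctrl.camera("wrist"); np.save("mC.npy",m); cv2.imwrite("pics/wC.png",im)
```

Emit:
{"fn": "jog_arm", "kwargs": {"plan": [[[0,0,0,0,-5,0,4],[0,0,0,0,-10,0,4],[0,0,0,0,-12,0,4],[0,0,0,0,-12,0,4],[0,0,0,0,-12,0,4]]]}}

```text
clock: 25.55
tool_pos: [0.4366, 0.2826, 0.2076]
ee_rot: [3.138, -0.091, 0.003]
wrist_force: [-0.2, -0.5, -0.6]
opening: 0.437
gripper_force: 0.0
```

Run:
```python
from h import *
o=ctrl.get_obs(); print(o['tool_pos'])
m=ctrl.camera_model("wrist"); im=ctrl.camera("wrist"); np.save("mD.npy",m); cv2.imwrite("pics/wD.png",im)
a=cv2.imread("pics/wC.png"); cv2.imwrite("pics/CD.png",np.vstack([a[:270],im[:270]]))
```

```text
[0.43664356 0.28264867 0.20756395]
```

View pics/CD.png

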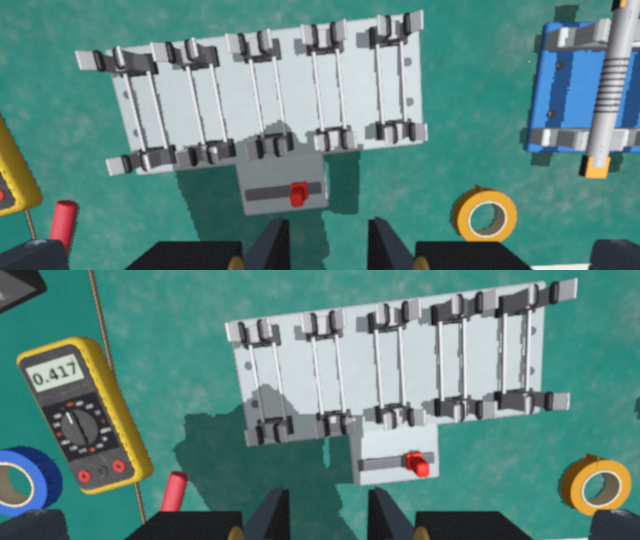

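C (upper) and D (lower) show the rail with five empty stations. In C the clip rows run from about (95,60)-(400,25) and (130,160)-(405,130), with the red tab at (298,193). In D the tab is at (418,462). The rail's yaw is about +4°. I need a closer look at one clip pair to choose a feature to measure.

Run:
```python
import cv2
a=cv2.imread("pics/wC.png")[5:180,200:440]
cv2.imwrite("pics/zC.png",cv2.resize(a,None,fx=3.2,fy=3.2,interpolation=cv2.INTER_CUBIC))
```

```text
(no output)
```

View pics/zC.png

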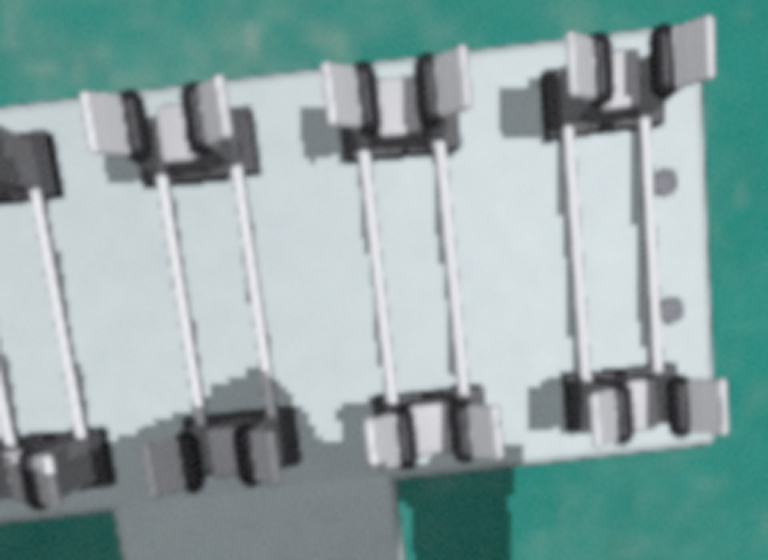

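Crop: black lip pairs (zoom px) are at (602,72)/(660,60) and (624,410)/(680,405) for the y=-116 station, (366,98)/(425,85) and (406,435)/(462,428) for y=-58, and (135,125)/(193,113) and (192,467)/(244,455) for y=0. I'll refine these in both views and triangulate.

```bash
cat > rail.py <<'E'
from h import *
L=lambda n:np.load(n,allow_pickle=True).item()
mC,mD=L("mC.npy"),L("mD.npy"); C,D=cv2.imread("pics/wC.png"),cv2.imread("pics/wD.png")
def ref(im,p,r=5,it=4):
    V=im.max(2).astype(float); p=np.array(p,float)
    for _ in range(it):
        ys,xs=np.mgrid[int(round(p[1]))-r:int(round(p[1]))+r+1,int(round(p[0]))-r+1:int(round(p[0]))+r]
        w=np.clip(95-V[ys,xs],0,None); 
        if w.sum()==0: return None
        p=np.array([p[0]*0+(w*xs).sum()/w.sum(),p[1]])
    return p
picks={(-.116,1):((602,72),(660,60)),(-.116,-1):((624,410),(680,405)),(-.058,1):((366,98),(425,85)),(-.058,-1):((406,435),(462,428)),(0,1):((135,125),(193,113)),(0,-1):((192,467),(244,455))}
src=[];dst=[]
for (y,s),pp in picks.items():
    c=np.array([[200+p[0]/3.2,5+p[1]/3.2] for p in pp]); w=onz(mC,c,.058); d=proj(mD,w)
    md=np.mean(w,0)
    dr=[ref(D,q,4) for q in d]; cr=[ref(C,q,4) for q in c]
    z=[]
    for a,b in zip(cr,dr):
        o1,r1=ray(mC,[a]);o2,r2=ray(mD,[b]); z.append(tri([(o1,r1[0]),(o2,r2[0])]))
    print((y,s),'gap mm',(np.linalg.norm(w[0]-w[1])*1e3).round(1),'mid',md.round(4),'C',[x[0].round(1) for x in (cr-c)],'D shift',[(x-q)[0].round(1) for x,q in zip(dr,d)],'tri z',[t[0][2].round(4) for t in z],'y',[t[0][1].round(4) for t in z],'x',[t[0][0].round(4) for t in z])
    src.append([s*.042,y]); dst.append(md[:2])
src,dst=np.array(src),np.array(dst)
a,b=src-src.mean(0),dst-dst.mean(0)
th=np.arctan2((a[:,0]*b[:,1]-a[:,1]*b[:,0]).sum(),(a*b).sum()); Rm=np.array([[np.cos(th),-np.sin(th)],[np.sin(th),np.cos(th)]])
t=dst.mean(0)-Rm@src.mean(0); print('yaw',np.degrees(th),'origin',t,'res mm',((dst-(src@Rm.T+t))*1e3).round(1).tolist())
E
python3 rail.py
```

```text
(-0.116, 1) gap mm 14.5 mid [0.5587 0.1065 0.058 ] C [np.float64(1.1), np.float64(-1.9)] D shift [np.float64(4.6), np.float64(-1.2)] tri z [np.float64(0.065), np.float64(0.0596)] y [np.float64(0.114), np.float64(0.1012)] x [np.float64(0.5565), np.float64(0.5595)]
(-0.116, -1) gap mm 14.9 mid [0.475 0.101 0.058] C [np.float64(0.4), np.float64(-3.0)] D shift [np.float64(3.4), np.float64(-2.0)] tri z [np.float64(0.0647), np.float64(0.0601)] y [np.float64(0.1094), np.float64(0.0965)] x [np.float64(0.4753), np.float64(0.4756)]
(-0.058, 1) gap mm 15.0 mid [0.5561 0.1651 0.058 ] C [np.float64(1.3), np.float64(-1.5)] D shift [np.float64(3.7), np.float64(-1.1)] tri z [np.float64(0.063), np.float64(0.0589)] y [np.float64(0.1714), np.float64(0.1589)] x [np.float64(0.5541), np.float64(0.5571)]
(-0.058, -1) gap mm 15.2 mid [0.4718 0.1595 0.058 ] C [np.float64(0.4), np.float64(-2.5)] D shift [np.float64(2.2), np.float64(-1.8)] tri z [np.float64(0.062), np.float64(0.0594)] y [np.float64(0.1667), np.float64(0.1541)] x [np.float64(0.4716), np.float64(0.4726)]
(0, 1) gap mm 14.9 mid [0.5528 0.2234 0.058 ] C [np.float64(2.1), np.float64(-1.4)] D shift [np.float64(2.6), np.float64(-1.0)] tri z [np.float64(0.0591), np.float64(0.0589)] y [np.float64(0.2288), np.float64(0.217)] x [np.float64(0.5515), np.float64(0.5537)]
(0, -1) gap mm 14.6 mid [0.4669 0.2182 0.058 ] C [np.float64(0.2), np.float64(-0.8)] D shift [np.float64(1.8), np.float64(-0.7)] tri z [np.float64(0.0617), np.float64(0.0581)] y [np.float64(0.2245), np.float64(0.2117)] x [np.float64(0.4661), np.float64(0.4682)]
yaw 3.5376688622617243 origin [0.50996834 0.22018523] res mm [[-0.3, -0.5], [-0.2, -0.8], [0.6, 0.2], [0.1, -0.2], [0.9, 0.6], [-1.1, 0.7]]
```

The rail fit has yaw 3.54° and origin (0.510, 0.220) with residuals under 1.2 mm, and the lip heights triangulate to 58–60 mm as they must. Now for the transfers.

Run:
```python
from h import *
S=[(.504,-.0675),(.4935,-.139),(.4915,-.2832),(.4795,-.3545)]
T=[(.5064,.2781),(.51,.2202),(.5136,.1623),(.5172,.105)]
frm=None
for s,t in zip(S,T):
    print('--'); st=[((*s,.139),-3.5,0),((*s,.059),-3.5,0),((*s,.15),-3.5,0),((*t,.15),3.5,0),((*t,.075),3.5,0),((*t,.048),3.5,0),((*t,.15),3.5,0)]
    seq(st,frm); frm=(np.array([*t,.15]),pose(3.5))
```

```text
--
[ 0.1 -0.1  0.1] [ 8.76 34.51  6.97] 36.3
[0. 0. 0.] [-0. -0.  8.] 8.0
[0. 0. 0.] [ 0.   0.  -9.1] 9.1
[ 0.  0. -7.] [ -1.87 -34.51  -0.  ] 34.6
[0. 0. 0.] [ 0.  -0.   7.5] 7.5
[0. 0. 0.] [ 0.  -0.   2.7] 2.7
[0. 0. 0.] [ -0.    0.  -10.2] 10.2
--
[ 0. -0.  7.] [-3.83 41.55  1.1 ] 41.7
[0. 0. 0.] [-0. -0.  8.] 8.0
[0. 0. 0.] [ 0.   0.  -9.1] 9.1
[ 0.  0. -7.] [ -0.55 -35.95  -0.  ] 36.0
[0. 0. 0.] [ 0.  -0.   7.5] 7.5
[0. 0. 0.] [ 0.  -0.   2.7] 2.7
[0. 0. 0.] [ -0.    0.  -10.2] 10.2
--
[ 0. -0.  7.] [-4.92 50.13  1.1 ] 50.4
[0. 0. 0.] [-0. -0.  8.] 8.0
[0. 0. 0.] [ 0.   0.  -9.1] 9.1
[ 0.  0. -7.] [ -0.51 -44.6   -0.  ] 44.6
[0. 0. 0.] [ 0.  -0.   7.5] 7.5
[0. 0. 0.] [ 0.  -0.   2.7] 2.7
[0. 0. 0.] [ -0.    0.  -10.2] 10.2
--
[ 0. -0.  7.] [-6.56 51.38  1.1 ] 51.8
[0. 0. 0.] [-0. -0.  8.] 8.0
[0. 0. 0.] [ 0.   0.  -9.1] 9.1
[ 0.  0. -7.] [  0.96 -46.09  -0.  ] 46.1
[0. 0. 0.] [ 0.  -0.   7.5] 7.5
[0. 0. 0.] [ 0.  -0.   2.7] 2.7
[0. 0. 0.] [ -0.    0.  -10.2] 10.2
```

Emit:
{"fn": "jog_arm", "kwargs": {"plan": [[[0,0,0,1.2,4.8,0,4],[0,0,0,2.4,9.5,0,4],[0,0,0,3.6,14,0,4],[0,0,0,4.8,19,0,4],[0,0,0,6,23.5,0,4]]]}}

```text
clock: 26.1
tool_pos: [0.4824, 0.0422, 0.2087]
ee_rot: [3.138, -0.093, 0.005]
wrist_force: [1.0, 0.6, -0.4]
opening: 0.437
gripper_force: 0.0
```

Emit:
{"fn": "jog_arm", "kwargs": {"plan": [[[0,0,0,1.2,4.5,1,4],[0,0,0,2.4,8,3,4],[0,0,0,2.8,11,6,4],[0,0,0,2.8,11,7,4],[0,0,0,2.8,11,7,4]]]}}

```text
clock: 26.6
tool_pos: [0.5032, -0.0672, 0.1376]
ee_rot: [3.139, -0.095, -0.0]
wrist_force: [-0.8, 0.6, 0.1]
opening: 0.44
gripper_force: 0.0
```

Run:
```python
from h import *
seq([((.504,-.0675,.059),-3.5,0)])
```

```text
[0.1 0.  0. ] [0.08 0.01 7.86] 7.9
```

Emit:
{"fn": "jog_arm", "kwargs": {"plan": [[[0,0,0,0.1,0,4,4],[0,0,0,0.1,0,7,4],[0,0,0,0.1,0,7.9,2.4],[0,0,0,0.1,0,7.9,2.4],[0,0,0,0.1,0,7.9,2.4]]]}}

```text
clock: 27.1
tool_pos: [0.5069, -0.0662, 0.0613]
ee_rot: [3.138, -0.09, 0.007]
wrist_force: [0.2, 0.9, 0.4]
opening: 0.264
gripper_force: 0.0
```

Emit:
{"fn": "jog_arm", "kwargs": {"plan": [[[0,0,0,0,0,0,0.5],[0,0,0,0,0,0,0.5],[0,0,0,0,0,0,0.5],[0,0,0,0,0,0,0.5]]], "force": 60}}

```text
clock: 27.5
tool_pos: [0.5071, -0.0673, 0.0615]
ee_rot: [3.137, -0.09, 0.008]
wrist_force: [-4.2, -13.0, 8.1]
opening: 0.163
gripper_force: 60.0
```

Emit:
{"fn": "jog_arm", "kwargs": {"plan": [[[0,0,0,0,0,-3,0.5],[0,0,0,0,0,-6,0.5],[0,0,0,0,0,-9,0.5],[0,0,0,0,0,-9,0.5]]]}}

```text
clock: 27.9
tool_pos: [0.5081, -0.0665, 0.1543]
ee_rot: [3.137, -0.091, 0.015]
wrist_force: [0.8, 0.3, -2.1]
opening: 0.163
gripper_force: 60.0
```

Run:
```python
from h import *
o=ctrl.get_obs(); im=ctrl.camera("wrist"); m=ctrl.camera_model("wrist"); cv2.imwrite("pics/h1.png",im)
r=R.from_rotvec(o['ee_rot']); px=proj(m,[o['tool_pos']+r.apply([.066,0,0]),o['tool_pos']+r.apply([.066,0,-.0065])]); print(px,o['tool_pos'])
hsv=cv2.cvtColor(im,cv2.COLOR_BGR2HSV); r,c=px[1].astype(int)
for rr in range(c-6,c+12,4): print(''.join('O' if 4<=hsv[rr,x,0]<=27 and hsv[rr,x,1]>130 and hsv[rr,x,2]>90 else 'D' if hsv[rr,x,2]<70 else '.' for x in range(r-45,r+45)))
cv2.imwrite("pics/h1c.png",im)
```

```text
[[330.43024076 117.57626899]
 [330.5343271  118.31331262]] [ 0.50813818 -0.06648396  0.15430201]
....................D.OOOOOOOOOOOOOOOOOOOOOOOOOOOOOOOOOOOOO..DDDD.........................
.....................DOOOOOOOOOOOOOOOOOOOOOOOOOOOOOOOOOOOOO..DDDD.........................
.....................DOOOOOOOOOOOOOOOOOOOOOOOOOOOOOOOOOOOOO..DDDD.........................
.....................DOOOOOOOOOOOOOOOOOOOOOOOOOOOOOOOOOOOOO..DDDD.........................
.....................DOOOOOOOOOOOOOOOOOOOOOOOOOOOOOOOOOOOOO.DDDDD.........................
```

View pics/h1c.png

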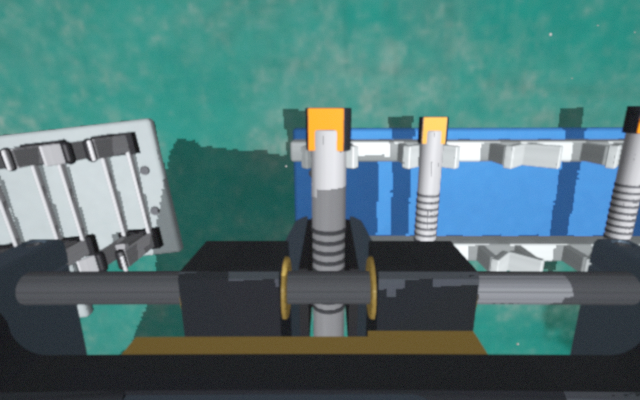

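The held shaft 1 shows orange 37 px, dark left about 1.5 px and right about 6 px, so it faces about 8–9° to +y. I'll put it in with a +8° tilt. Shaft 2 at (433,125) is upright.

Emit:
{"fn": "jog_arm", "kwargs": {"plan": [[[0,0,0,0,-4.5,0,0.5],[0,0,0,-0.3,-9,0,0.5],[0,0,0,-0.6,-13.5,0,0.5],[0,0,0,-1,-18,0,0.5],[0,0,0,-1.3,-22.5,0,0.5]]]}}

```text
clock: 28.45
tool_pos: [0.5049, 0.1609, 0.1487]
ee_rot: [3.138, -0.091, 0.003]
wrist_force: [0.8, 0.4, -1.8]
opening: 0.165
gripper_force: 60.0
```

Emit:
{"fn": "jog_arm", "kwargs": {"plan": [[[2,0,-2,-0.3,-4,0,0.5],[4,0,-4,-0.6,-8,0,0.5],[6,0,-6,-0.7,-11.9,0,0.5],[8,0,-7,-0.7,-11.9,0,0.5],[8,0,-7,-0.7,-11.9,0,0.5]]]}}

```text
clock: 28.95
tool_pos: [0.5049, 0.2786, 0.148]
ee_rot: [-3.003, -0.099, -0.008]
wrist_force: [0.0, -0.4, -1.8]
opening: 0.163
gripper_force: 60.0
```

```bash
cat > chk.py <<'E'
from h import *
import sys
def held(im,m,o):
    r=R.from_rotvec(o['ee_rot']); q=proj(m,[o['tool_pos']+r.apply([.066,0,0])])[0].astype(int)
    hsv=cv2.cvtColor(im,cv2.COLOR_BGR2HSV); c,rr=q
    for k in(rr-4,rr,rr+4): print(''.join('O' if 4<=hsv[k,x,0]<=27 and hsv[k,x,1]>130 and hsv[k,x,2]>90 else 'D' if hsv[k,x,2]<70 else '.' for x in range(c-35,c+35)))
def at(*t):
    o=ctrl.get_obs(); print(o['tool_pos'].round(4),R.from_rotvec(o['ee_rot']).as_euler('xyz',degrees=True).round(1),o['wrist_force'].round(1),round(o['opening']*91.2,1)); seq([t]) if t else 0
E
python3 - <<'E'
from chk import *
at((.508,.2781,.075),3.5,8)
o=ctrl.get_obs(); m=ctrl.camera_model("wrist"); im=ctrl.camera("wrist"); cv2.imwrite("pics/h1p.png",im); held(im,m,o)
E
```

```text
[0.5049 0.2786 0.148 ] [-172.2   -0.5    3.7] [ 0.  -0.4 -1.8] 14.9
[ 0.2 -0.5  0.3] [0.23 1.06 7.23] 7.3
............OOOOOOOOOOOOOOOOOOOOOOOOOOOOOOOOOOOOO..DDDDD..............
............OOOOOOOOOOOOOOOOOOOOOOOOOOOOOOOOOOOOO..DDDD...............
............OOOOOOOOOOOOOOOOOOOOOOOOOOOOOOOOOOOOO.DDDDD...............
```

Emit:
{"fn": "jog_arm", "kwargs": {"plan": [[[0,0,0,0.1,0.5,3.5,0.5],[0,0,0,0.1,0.9,6,0.5],[0,0,0,0.1,1.1,7.5,0.5],[0,0,0,0.1,1.1,7.5,0.5]]]}}

```text
clock: 29.4
tool_pos: [0.5067, 0.2771, 0.0715]
ee_rot: [-3.004, -0.095, -0.006]
wrist_force: [-0.2, -0.2, -0.3]
opening: 0.158
gripper_force: 60.0
```

Emit:
{"fn": "jog_arm", "kwargs": {"plan": [[[0,0,0,0,0.1,0.6,0.5],[0,0,0,0,0.2,1.2,0.5],[0,0,0,0,0.2,1.6,0.5],[0,0,0,0,0.3,1.9,0.5],[0,0,0,0,0.3,1.9,0.5]]]}}

```text
clock: 29.9
tool_pos: [0.5089, 0.2776, 0.0549]
ee_rot: [-3.002, -0.096, -0.013]
wrist_force: [6.1, -1.7, -5.0]
opening: 0.159
gripper_force: 60.0
```

Run:
```python
from chk import *
at()
o=ctrl.get_obs(); m=ctrl.camera_model("wrist"); im=ctrl.camera("wrist"); cv2.imwrite("pics/h1q.png",im); held(im,m,o)
```

```text
[0.5089 0.2776 0.0549] [-172.1   -0.8    3.6] [ 6.1 -1.7 -5. ] 14.5
.............OOOOOOOOOOOOOOOOOOOOOOOOOOOOOOOOOOOOO.DDDDD..............
.............OOOOOOOOOOOOOOOOOOOOOOOOOOOOOOOOOOOOO.DDDDD..............
.............OOOOOOOOOOOOOOOOOOOOOOOOOOOOOOOOOOOOO.DDDDD..............
```

Emit:
{"fn": "jog_arm", "kwargs": {"plan": [[[0,0,0,0,0.1,0.3,0.5],[0,0,0,0,0.1,0.6,0.5],[0,0,0,0,0.1,0.6,0.5]]]}}

```text
clock: 30.25
tool_pos: [0.5098, 0.2782, 0.0518]
ee_rot: [-3.001, -0.098, -0.014]
wrist_force: [-14.2, -12.1, 58.7]
opening: 0.161
gripper_force: 60.0
```

Emit:
{"fn": "jog_arm", "kwargs": {"plan": [[[0,0,0,0,0,-0.3,0.5],[0,0,0,0,0,-0.3,3.6],[0,0,0,0,0,-0.3,3.6],[0,0,0,0,0,-0.3,3.6],[0,0,0,0,0,-3,3.6]]]}}

```text
clock: 30.75
tool_pos: [0.5059, 0.2727, 0.0752]
ee_rot: [-3.005, -0.097, -0.002]
wrist_force: [-0.7, -0.7, 0.9]
opening: 0.393
gripper_force: 0.0
```

Emit:
{"fn": "jog_arm", "kwargs": {"plan": [[[0,0,0,0,0,-5,4],[-8,0,0,0,0,-9,4],[-8,0,0,0,0,-10,4],[-8,0,0,0,0,-10,4]]]}}

```text
clock: 31.15
tool_pos: [0.5082, 0.2605, 0.1781]
ee_rot: [-3.14, -0.102, -0.021]
wrist_force: [0.3, -0.2, 0.0]
opening: 0.435
gripper_force: 0.0
```

Run:
```python
from chk import *
from meas import *
at((.4935,-.139,.139),-3.5,0)
m=ctrl.camera_model("wrist"); im=ctrl.camera("wrist"); cv2.imwrite("pics/p1.png",im); np.save("mp1.npy",m)
for c in oranges(im): print(c.round(1),onz(m,[c],.057)[0].round(4))
t=ctrl.camera("top"); mt=ctrl.camera_model("top")
for c,s in blobs(t,(5,120,120),(27,255,255),3):
    if 180<c[1]<250 and 220<c[0]<490: print('top',c.round(),s[4],onz(mt,[c],.063)[0].round(3))
```

```text
[0.5082 0.2605 0.1781] [180.   -0.8   3.7] [ 0.3 -0.2  0. ] 39.7
[-0.  -0.8  7.2] [-4.11 39.77  3.87] 40.2
[305.4 114.5] [0.5726 0.283  0.057 ]
top [400. 194.] 14 [ 0.563 -0.14   0.063]
top [448. 193.] 15 [ 0.563 -0.286  0.063]
top [472. 197.] 13 [ 0.55  -0.359  0.063]
top [399. 240.] 20 [ 0.425 -0.132  0.063]
top [448. 240.] 21 [ 0.423 -0.278  0.063]
top [473. 244.] 16 [ 0.409 -0.351  0.063]
```

Shaft 1 is in, with its front flat at (0.573, 0.283), and the other three are undisturbed in the top view. Now shaft 2.

Emit:
{"fn": "jog_arm", "kwargs": {"plan": [[[0,0,2,-0.4,4.5,0,4],[0,0,4,-0.9,9,0,4],[0,0,7,-1.4,13.5,0,4],[0,0,7,-1.9,18,0,4],[0,0,7,-2.3,22.5,0,4]]]}}

```text
clock: 31.75
tool_pos: [0.4975, 0.0319, 0.1752]
ee_rot: [3.14, -0.092, 0.013]
wrist_force: [1.0, -0.6, -0.5]
opening: 0.437
gripper_force: 0.0
```

Emit:
{"fn": "jog_arm", "kwargs": {"plan": [[[0,0,0,0.1,4.5,0.5,4],[0,0,0,0.2,9,1.5,4],[0,0,0,0.3,13.5,2.5,4],[0,0,0,0.4,17.3,3.7,4],[0,0,0,0.4,17.3,3.7,4]]]}}

```text
clock: 32.25
tool_pos: [0.4915, -0.1423, 0.1373]
ee_rot: [-3.14, 0.098, -0.012]
wrist_force: [-0.4, 0.9, 0.6]
opening: 0.44
gripper_force: 0.0
```

Run:
```python
from chk import *
im=cv2.imread("pics/p1.png"); hsv=cv2.cvtColor(im,cv2.COLOR_BGR2HSV)
for k in(104,108,112): print(''.join('O' if 4<=hsv[k,x,0]<=27 and hsv[k,x,1]>130 and hsv[k,x,2]>90 else 'D' if hsv[k,x,2]<70 else '.' for x in range(275,340)))
at((.4935,-.139,.059),-3.5,0)
m=ctrl.camera_model("wrist"); im=ctrl.camera("wrist"); o,d=ray(m,[[0,0]])
from meas import oranges
for c in oranges(im): print(c.round(1),onz(m,[c],.0645)[0].round(4))
```

```text
.................................................................
....................OOOOOOOOOOOOOOOOOOOOOO.D.....................
....................OOOOOOOOOOOOOOOOOOOOOO.D.....................
[ 0.4915 -0.1423  0.1373] [-180.    -0.4   -3.6] [-0.4  0.9  0.6] 40.1
[-0.  -0.4 -0.1] [ 0.13 -0.34  7.83] 7.8
[554.8  95.6] [ 0.5601 -0.2865  0.0645]
[320.5 108.3] [ 0.5617 -0.141   0.0645]
```

Emit:
{"fn": "jog_arm", "kwargs": {"plan": [[[0,0,0,0.1,-0.3,4,4],[0,0,0,0.1,-0.3,7,4],[0,0,0,0.1,-0.3,7.8,2.4],[0,0,0,0.1,-0.3,7.8,2.4],[0,0,0,0.1,-0.3,7.8,2.4]]]}}

```text
clock: 32.8
tool_pos: [0.4959, -0.1364, 0.0632]
ee_rot: [3.139, -0.091, 0.018]
wrist_force: [-0.4, 0.4, 0.1]
opening: 0.263
gripper_force: 0.0
```

Emit:
{"fn": "jog_arm", "kwargs": {"plan": [[[0,0,0,0,0,0,0.5],[0,0,0,0,0,0,0.5],[0,0,0,0,0,0,0.5],[0,0,0,0,0,0,0.5]]]}}

```text
clock: 33.2
tool_pos: [0.4963, -0.1384, 0.0642]
ee_rot: [3.136, -0.09, 0.021]
wrist_force: [-7.3, -21.6, 6.6]
opening: 0.164
gripper_force: 60.0
```

Emit:
{"fn": "jog_arm", "kwargs": {"plan": [[[0,0,0,0,0,-3,0.5],[0,0,0,0,0,-6,0.5],[0,0,0,0,0,-9,0.5],[0,0,0,0,0,-9,0.5]]]}}

```text
clock: 33.6
tool_pos: [0.4967, -0.1372, 0.1571]
ee_rot: [3.137, -0.091, 0.029]
wrist_force: [-0.4, 0.5, -2.0]
opening: 0.167
gripper_force: 60.0
```

Run:
```python
from chk import *
at((.51,.2202,.15),3.5,0)
o=ctrl.get_obs(); m=ctrl.camera_model("wrist"); im=ctrl.camera("wrist"); held(im,m,o)
```

```text
[ 0.4967 -0.1372  0.1571] [179.8  -1.1  -3.3] [-0.4  0.5 -2. ] 15.2
[ 0.2 -1.  -6.8] [ -0.77 -35.75   0.58] 35.8
...........D.OOOOOOOOOOOOOOOOOOOOOOOOOOOOOOOOOOOO..DDDD...............
...........D.OOOOOOOOOOOOOOOOOOOOOOOOOOOOOOOOOOOO..DDD................
.............OOOOOOOOOOOOOOOOOOOOOOOOOOOOOOOOOOOO..DDD................
```

Emit:
{"fn": "jog_arm", "kwargs": {"plan": [[[0,-1,0,-0.1,-4.5,0,0.5],[0,-1,0,-0.3,-9,0,0.5],[0,-1,0,-0.4,-13.5,0,0.5],[0,-1,0,-0.5,-18,0.3,0.5],[0,-1,0,-0.6,-22.5,0.5,0.5]]]}}

```text
clock: 34.15
tool_pos: [0.5009, 0.0902, 0.1464]
ee_rot: [3.139, -0.092, -0.011]
wrist_force: [1.7, -1.2, -1.2]
opening: 0.161
gripper_force: 60.0
```

Emit:
{"fn": "jog_arm", "kwargs": {"plan": [[[2,0,-2,0,-4,0,0.5],[4,0,-4,-0.1,-8,0,0.5],[6,0,-7,-0.2,-13.3,0,0.5],[6,0,-7,-0.2,-13.3,0,0.5],[6,0,-7,-0.2,-13.3,0,0.5]]]}}

```text
clock: 34.65
tool_pos: [0.5067, 0.2219, 0.1461]
ee_rot: [-3.037, -0.099, 0.007]
wrist_force: [0.9, -0.8, -2.0]
opening: 0.164
gripper_force: 60.0
```

Run:
```python
from chk import *
at((.511,.2202,.076),3.5,6)
o=ctrl.get_obs(); m=ctrl.camera_model("wrist"); im=ctrl.camera("wrist"); held(im,m,o)
```

```text
[0.5067 0.2219 0.1461] [-1.741e+02  1.000e-01  3.700e+00] [ 0.9 -0.8 -2. ] 15.0
[0.1 0.1 0.2] [0.42 0.92 6.95] 7.0
.............OOOOOOOOOOOOOOOOOOOOOOOOOOOOOOOOOOOO..DDD................
.............OOOOOOOOOOOOOOOOOOOOOOOOOOOOOOOOOOOO..DDD................
.............OOOOOOOOOOOOOOOOOOOOOOOOOOOOOOOOOOOO..DDDD...............
```

Emit:
{"fn": "jog_arm", "kwargs": {"plan": [[[0,0,0,0.3,0.4,3.5,0.5],[0,0,0,0.4,0.8,6,0.5],[0,0,0,0.4,0.9,7,0.5],[0,0,0,0.4,0.9,7,0.5]]]}}

```text
clock: 35.1
tool_pos: [0.5107, 0.2188, 0.0752]
ee_rot: [-3.037, -0.095, 0.009]
wrist_force: [-0.7, -0.1, -1.5]
opening: 0.163
gripper_force: 60.0
```

Emit:
{"fn": "jog_arm", "kwargs": {"plan": [[[0,0,0,0,0.1,0.6,0.5],[0,0,0,0,0.1,1.2,0.5],[0,0,0,0,0.2,1.6,0.5],[0,0,0,0,0.2,1.8,0.5],[0,0,0,0,0.2,1.8,0.5]]]}}

```text
clock: 35.6
tool_pos: [0.5128, 0.2199, 0.0593]
ee_rot: [-3.036, -0.096, 0.0]
wrist_force: [5.6, -2.5, -0.9]
opening: 0.165
gripper_force: 60.0
```

Emit:
{"fn": "jog_arm", "kwargs": {"plan": [[[0,0,0,0,0,0.3,0.5],[0,0,0,0,0.1,0.6,0.5],[0,0,0,0,0.1,0.6,0.5]]]}}

```text
clock: 35.9
tool_pos: [0.5127, 0.2203, 0.055]
ee_rot: [-3.035, -0.097, 0.003]
wrist_force: [-14.8, -3.8, 51.0]
opening: 0.161
gripper_force: 60.0
```

Emit:
{"fn": "jog_arm", "kwargs": {"plan": [[[0,0,0,0,0,-0.3,0.5],[0,0,0,0,0,-0.3,3.6],[0,0,0,0,0,-0.3,3.6],[0,0,0,0,0,-0.3,3.6],[0,0,0,0,0,-3,3.6]]]}}

```text
clock: 36.4
tool_pos: [0.5096, 0.2158, 0.0796]
ee_rot: [-3.038, -0.097, 0.013]
wrist_force: [0.2, 0.4, 0.3]
opening: 0.393
gripper_force: 0.0
```

Emit:
{"fn": "jog_arm", "kwargs": {"plan": [[[0,0,0,0,0,-5,4],[-6,0,0,0,0,-9,4],[-6,0,0,0,0,-10,4],[-6,0,0,0,0,-10,4]]]}}

```text
clock: 36.8
tool_pos: [0.5129, 0.2067, 0.1827]
ee_rot: [-3.139, -0.101, -0.004]
wrist_force: [-0.3, 0.7, -1.4]
opening: 0.44
gripper_force: 0.0
```

Run:
```python
from chk import *
from meas import oranges
at((.4915,-.2832,.139),-3.5,0)
m=ctrl.camera_model("wrist"); im=ctrl.camera("wrist"); cv2.imwrite("pics/p2.png",im); hsv=cv2.cvtColor(im,cv2.COLOR_BGR2HSV)
for c in oranges(im):
    print(c.round(1),onz(m,[c],.057)[0].round(4)); k=int(c[1])-4
    print(''.join('O' if 4<=hsv[k,x,0]<=27 and hsv[k,x,1]>130 and hsv[k,x,2]>90 else 'D' if hsv[k,x,2]<70 else '.' for x in range(int(c[0])-25,int(c[0])+25)))
t=ctrl.camera("top"); mt=ctrl.camera_model("top")
for c,s in blobs(t,(5,120,120),(27,255,255),3):
    if 180<c[1]<250 and 220<c[0]<490: print('top',c.round(),s[4],onz(mt,[c],.063)[0].round(3))
```

```text
[0.5129 0.2067 0.1827] [-1.799e+02 -1.000e-01  3.700e+00] [-0.3  0.7 -1.4] 40.1
[-0.1 -0.1  7.2] [-5.31 48.75  4.31] 49.2
[236.9 114. ] [0.5727 0.2825 0.057 ]
................OOOOOOOOOOOOOOOOOOOO.DDDD.........
[310.9 112.8] [0.5774 0.2252 0.057 ]
................OOOOOOOOOOOOOOOOOOOOO.............
top [448. 193.] 15 [ 0.563 -0.286  0.063]
top [472. 197.] 14 [ 0.55  -0.359  0.063]
top [448. 240.] 21 [ 0.423 -0.278  0.063]
top [473. 244.] 16 [ 0.409 -0.351  0.063]
```

Emit:
{"fn": "jog_arm", "kwargs": {"plan": [[[0,0,2,-0.5,4.9,0,4],[0,0,4,-1.1,9.8,0,4],[0,0,7,-1.6,14.7,0,4],[0,0,7,-2.1,19.6,0,4],[0,0,7,-2.7,24.4,0,4]]]}}

```text
clock: 37.4
tool_pos: [0.4995, -0.041, 0.1797]
ee_rot: [-3.14, 0.092, 0.004]
wrist_force: [0.7, 0.5, 1.2]
opening: 0.439
gripper_force: 0.0
```

Emit:
{"fn": "jog_arm", "kwargs": {"plan": [[[0,0,0,0,4.9,0.5,4],[0,0,0,0.1,9.8,1.5,4],[0,0,0,0.2,14.7,2.5,4],[0,0,0,0.3,19.4,3.5,4],[0,0,0,0.3,24,4.3,4]]]}}

```text
clock: 37.9
tool_pos: [0.4882, -0.2805, 0.136]
ee_rot: [-3.138, 0.093, 0.004]
wrist_force: [1.0, -0.5, 1.1]
opening: 0.44
gripper_force: 0.0
```

Emit:
{"fn": "jog_arm", "kwargs": {"plan": [[[0,0,0,0,0.5,0,4],[0,0,0,0,0.5,0,4]]]}}

```text
clock: 38.1
tool_pos: [0.4882, -0.2845, 0.1367]
ee_rot: [-3.139, 0.096, 0.004]
wrist_force: [-0.0, 1.3, -0.3]
opening: 0.436
gripper_force: 0.0
```

Run:
```python
from chk import *
at((.4915,-.2832,.059),-3.5,0)
m=ctrl.camera_model("wrist"); im=ctrl.camera("wrist")
from meas import oranges
for c in oranges(im): print(c.round(1),onz(m,[c],.0645)[0].round(4))
```

```text
[ 0.4882 -0.2845  0.1367] [-1.799e+02  1.000e-01 -3.500e+00] [-0.   1.3 -0.3] 39.8
[-0.1  0.1  0. ] [ 0.34 -0.14  7.77] 7.8
[441.1 117.3] [ 0.5477 -0.3583  0.0645]
[313.9 115.3] [ 0.5538 -0.2786  0.0645]
```

Run:
```python
from chk import *
cv2.imwrite("pics/q3.png",ctrl.camera("wrist"))
t=ctrl.camera("top"); mt=ctrl.camera_model("top")
for c,s in blobs(t,(5,120,120),(27,255,255),3):
    if 180<c[1]<260 and 220<c[0]<490: print('top',c.round(),s[4],onz(mt,[c],.063)[0].round(3))
```

```text
top [280. 191.] 16 [0.579 0.224 0.063]
top [261. 193.] 17 [0.574 0.282 0.063]
top [448. 193.] 14 [ 0.564 -0.287  0.063]
top [283. 237.] 19 [0.441 0.216 0.063]
top [264. 239.] 20 [0.436 0.273 0.063]
top [448. 240.] 21 [ 0.423 -0.278  0.063]
top [350. 254.] 123 [0.385 0.018 0.063]
```

View pics/q3.png

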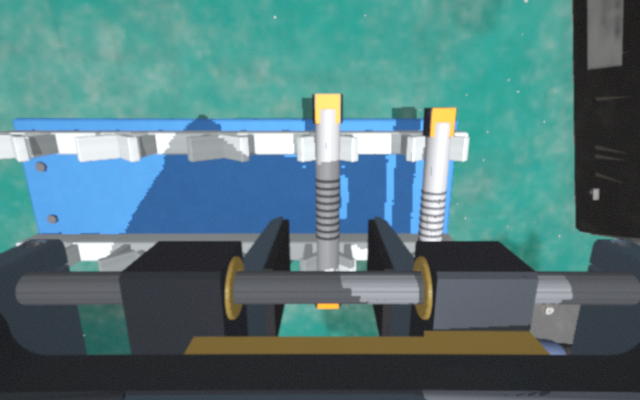

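Shaft 3 lies properly in its groove, with its head at (328,105) centred between the fingers. The earlier centroid was only split by the shank. Now grip it.

Emit:
{"fn": "jog_arm", "kwargs": {"plan": [[[0,0,0,0.2,0,4,4],[0,0,0,0.2,0,7,4],[0,0,0,0.2,0,7.8,2.4],[0,0,0,0.2,0,7.8,2.4],[0,0,0,0.2,0,7.8,2.4]]]}}

```text
clock: 38.75
tool_pos: [0.4923, -0.2841, 0.062]
ee_rot: [3.139, -0.091, 0.002]
wrist_force: [1.4, 0.4, -0.3]
opening: 0.266
gripper_force: 0.0
```

Emit:
{"fn": "jog_arm", "kwargs": {"plan": [[[0,0,0,0,0,0,0.5],[0,0,0,0,0,0,0.5],[0,0,0,0,0,0,0.5],[0,0,0,0,0,0,0.5]]]}}

```text
clock: 39.15
tool_pos: [0.4925, -0.2833, 0.0623]
ee_rot: [-3.14, 0.093, -0.003]
wrist_force: [3.6, 15.8, 7.9]
opening: 0.16
gripper_force: 60.0
```

Emit:
{"fn": "jog_arm", "kwargs": {"plan": [[[0,0,0,0,0,-3,0.5],[0,0,0,0,0,-6,0.5],[0,0,0,0,0,-9,0.5],[0,0,0,0,0,-9,0.5]]]}}

```text
clock: 39.55
tool_pos: [0.4937, -0.2854, 0.1556]
ee_rot: [3.136, -0.092, 0.01]
wrist_force: [0.1, 0.0, -2.0]
opening: 0.163
gripper_force: 60.0
```

Run:
```python
from chk import *
at((.5136,.1623,.15),3.5,0)
o=ctrl.get_obs(); m=ctrl.camera_model("wrist"); im=ctrl.camera("wrist"); held(im,m,o)
```

```text
[ 0.4937 -0.2854  0.1556] [179.8  -0.4  -3.4] [ 0.1  0.  -2. ] 14.9
[ 0.3 -0.4 -6.9] [ -0.63 -44.81   0.37] 44.8
...........DD....OOO.OOO.O.OO.........................................
............DD..OOOOOOOOO....O.......O................................
...........DD...OOOOO.................................................
```

Emit:
{"fn": "jog_arm", "kwargs": {"plan": [[[0,0,0,-0.1,-4.9,0,0.5],[0,0,0,-0.1,-9.8,0,0.5],[0,0,0,-0.2,-14.7,0,0.5],[0,0,0,-0.3,-19.6,0,0.5],[0,0,0,-0.4,-24.4,0,0.5]]]}}

```text
clock: 40.1
tool_pos: [0.5011, -0.0384, 0.15]
ee_rot: [3.14, -0.092, -0.001]
wrist_force: [0.7, 0.0, -1.7]
opening: 0.162
gripper_force: 60.0
```

Emit:
{"fn": "jog_arm", "kwargs": {"plan": [[[0,0,-2,0,-4.5,0,0.5],[0,0,-4,-0.1,-9,0,0.5],[0,0,-7,-0.2,-13.5,0,0.5],[0,0,-7,-0.2,-17,0,0.5],[0,0,-7,-0.2,-20.4,0,0.5]]]}}

```text
clock: 40.6
tool_pos: [0.5111, 0.1651, 0.1498]
ee_rot: [3.139, 0.101, -0.001]
wrist_force: [0.1, -0.4, -1.7]
opening: 0.162
gripper_force: 60.0
```

Emit:
{"fn": "jog_arm", "kwargs": {"plan": [[[0,0,0,0,0,2,0.5],[0,0,0,0,0,2,0.5]]]}}

```text
clock: 40.8
tool_pos: [0.51, 0.1637, 0.1281]
ee_rot: [3.138, 0.102, -0.006]
wrist_force: [-1.4, -0.7, -1.8]
opening: 0.161
gripper_force: 60.0
```

```bash
sed -i "s/'O' if 4<=hsv\[k,x,0\]<=27 and hsv\[k,x,1\]>130 and hsv\[k,x,2\]>90/'O' if 4<=hsv[k,x,0]<=35 and hsv[k,x,1]>50 and hsv[k,x,2]>90/" chk.py
python3 - <<'E'
from chk import *
at((.514,.1623,.076),3.5,0)
o=ctrl.get_obs(); m=ctrl.camera_model("wrist"); im=ctrl.camera("wrist"); cv2.imwrite("pics/h3.png",im); held(im,m,o)
E
```

```text
[0.51   0.1637 0.1281] [179.9   0.2   3.7] [-1.4 -0.7 -1.8] 14.7
[0.1 0.2 0.2] [0.41 0.16 5.21] 5.2
............DDOOOOOOOOOOOOOOOOOOOOOOOOOOOOOOOOOOOOOOO.................
............DDOOOOOOOOOOOOOOOOOOOOOOOOOOOOOOOOOOOOOOO.................
............DDOOOOOOOOO......................OOOOOOOO.................
```

Emit:
{"fn": "jog_arm", "kwargs": {"plan": [[[0,0,0,0.3,0.1,3,0.5],[0,0,0,0.4,0.1,5.3,0.5],[0,0,0,0.4,0.1,5.3,0.5]]]}}

```text
clock: 41.15
tool_pos: [0.5143, 0.1614, 0.0756]
ee_rot: [3.138, 0.098, -0.006]
wrist_force: [0.2, -1.1, -0.9]
opening: 0.164
gripper_force: 60.0
```

Emit:
{"fn": "jog_arm", "kwargs": {"plan": [[[0,0,0,0,0,0.6,0.5],[0,0,0,0,0,1.2,0.5],[0,0,0,0,0,1.6,0.5],[0,0,0,0,0,1.8,0.5],[0,0,0,0,0,1.8,0.5]]]}}

```text
clock: 41.65
tool_pos: [0.5174, 0.1626, 0.061]
ee_rot: [3.14, 0.099, 0.005]
wrist_force: [4.8, -2.9, -0.4]
opening: 0.163
gripper_force: 60.0
```

Emit:
{"fn": "jog_arm", "kwargs": {"plan": [[[0,0,0,0,0,0.3,0.5],[0,0,0,0,0,0.4,0.5],[0,0,0,0,0,0.4,0.5]]]}}

```text
clock: 41.95
tool_pos: [0.5159, 0.1625, 0.0554]
ee_rot: [3.139, 0.1, 0.001]
wrist_force: [4.2, -2.8, -3.6]
opening: 0.163
gripper_force: 60.0
```

Emit:
{"fn": "jog_arm", "kwargs": {"plan": [[[0,0,0,0,0,0.3,0.5],[0,0,0,0,0,0.6,0.5],[0,0,0,0,0,0.6,0.5]]]}}

```text
clock: 42.25
tool_pos: [0.5168, 0.1627, 0.0525]
ee_rot: [3.139, 0.101, 0.001]
wrist_force: [-17.9, -11.0, 65.8]
opening: 0.164
gripper_force: 60.0
```

Bottomed at 66 N. I release and go for shaft 4.

Emit:
{"fn": "jog_arm", "kwargs": {"plan": [[[0,0,0,0,0,-0.4,0.5],[0,0,0,0,0,-0.4,3.6],[0,0,0,0,0,-0.4,3.6],[0,0,0,0,0,-0.4,3.6],[0,0,0,0,0,-3,3.6]]]}}

```text
clock: 42.75
tool_pos: [0.5138, 0.1622, 0.0771]
ee_rot: [3.138, 0.1, -0.008]
wrist_force: [-0.9, 1.4, -0.0]
opening: 0.395
gripper_force: 0.0
```

Emit:
{"fn": "jog_arm", "kwargs": {"plan": [[[0,0,0,0,0,-5,4],[0,0,0,0,0,-9,4],[0,0,0,0,0,-10,4],[0,0,0,0,0,-10,4]]]}}

```text
clock: 43.15
tool_pos: [0.5165, 0.163, 0.1807]
ee_rot: [3.14, 0.1, 0.004]
wrist_force: [0.3, -0.2, -1.4]
opening: 0.442
gripper_force: 0.0
```

Run:
```python
from chk import *
from meas import oranges
at((.4795,-.3545,.139),-3.5,0)
m=ctrl.camera_model("wrist"); im=ctrl.camera("wrist"); cv2.imwrite("pics/p3.png",im); hsv=cv2.cvtColor(im,cv2.COLOR_BGR2HSV)
for c in oranges(im):
    print(c.round(1),onz(m,[c],.057)[0].round(4)); k=int(c[1])-4
    print(''.join('O' if 4<=hsv[k,x,0]<=35 and hsv[k,x,1]>50 and hsv[k,x,2]>90 else 'D' if hsv[k,x,2]<70 else '.' for x in range(int(c[0])-25,int(c[0])+25)))
t=ctrl.camera("top"); mt=ctrl.camera_model("top")
for c,s in blobs(t,(5,120,120),(27,255,255),3):
    if 180<c[1]<250 and 220<c[0]<490: print('top',c.round(),s[4],onz(mt,[c],.063)[0].round(3))
```

```text
[0.5165 0.163  0.1807] [180.   -0.2   3.7] [ 0.3 -0.2 -1.4] 40.3
[ 0.  -0.2  7.2] [-7.   51.41  4.16] 52.1
[329.1 110.5] [0.5838 0.1674 0.057 ]
..............DOOOOOOOOOOOOOOOOOOOOOO.............
[179.2 114.9] [0.5729 0.2823 0.057 ]
..............OOOOOOOOOOOOOOOOOOOOO.DDDDDD........
[254.3 114.1] [0.5774 0.2247 0.057 ]
..............OOOOOOOOOOOOOOOOOOOOOOODD...........
top [472. 197.] 13 [ 0.55  -0.359  0.063]
top [262. 240.] 4 [0.434 0.276 0.063]
top [473. 244.] 16 [ 0.409 -0.351  0.063]
```

Emit:
{"fn": "jog_arm", "kwargs": {"plan": [[[0,0,2,-0.6,4.9,0,4],[0,0,4,-1.3,9.8,0,4],[0,0,7,-1.9,14.7,0,4],[0,0,7,-2.6,19.6,0,4],[0,0,7,-3.2,24.4,0,4]]]}}

```text
clock: 43.75
tool_pos: [0.4979, -0.0845, 0.1777]
ee_rot: [3.14, -0.092, -0.005]
wrist_force: [1.0, 0.6, 0.0]
opening: 0.438
gripper_force: 0.0
```

Emit:
{"fn": "jog_arm", "kwargs": {"plan": [[[0,0,0,-0.1,4.9,0.5,4],[0,0,0,-0.2,9.8,1.5,4],[0,0,0,-0.3,14.7,2.5,4],[0,0,0,-0.4,19.4,3.3,4],[0,0,0,-0.5,24.2,4.1,4]]]}}

```text
clock: 44.25
tool_pos: [0.4787, -0.3254, 0.1361]
ee_rot: [-3.139, 0.092, 0.004]
wrist_force: [1.0, -0.2, -0.4]
opening: 0.439
gripper_force: 0.0
```

Emit:
{"fn": "jog_arm", "kwargs": {"plan": [[[0,0,0,0,2.8,0,4],[0,0,0,0,2.8,0,4],[0,0,0,0,2.8,0,4]]]}}

```text
clock: 44.55
tool_pos: [0.4776, -0.3516, 0.1368]
ee_rot: [-3.139, 0.094, 0.004]
wrist_force: [0.7, 0.3, -0.7]
opening: 0.434
gripper_force: 0.0
```

Run:
```python
from chk import *
at((.4795,-.3545,.059),-3.5,0)
m=ctrl.camera_model("wrist"); im=ctrl.camera("wrist"); cv2.imwrite("pics/q4.png",im)
hsv=cv2.cvtColor(im,cv2.COLOR_BGR2HSV)
for k in (100,110,120): print(''.join('O' if 4<=hsv[k,x,0]<=35 and hsv[k,x,1]>50 and hsv[k,x,2]>90 else 'D' if hsv[k,x,2]<70 else '.' for x in range(290,370)))
```

```text
[ 0.4776 -0.3516  0.1368] [-1.799e+02  1.000e-01 -3.400e+00] [ 0.7  0.3 -0.7] 39.6
[-0.1  0.1  0.1] [0.22 0.28 7.78] 7.8
............................D..OOOOOOOOOOOOOOOOOOOOOOOOOO.......................
.............................DOOOOOOOOOOOOOOOOOOOOOOOOOOO.......................
.............................DOOOOOO...............OOOOOO.......................
```

Emit:
{"fn": "jog_arm", "kwargs": {"plan": [[[0,0,0,0.2,0.3,4,4],[0,0,0,0.2,0.3,7,4],[0,0,0,0.2,0.3,7.8,2.4],[0,0,0,0.2,0.3,7.8,2.4],[0,0,0,0.2,0.3,7.8,2.4]]]}}

```text
clock: 45.1
tool_pos: [0.4811, -0.3551, 0.0619]
ee_rot: [3.139, -0.091, 0.001]
wrist_force: [0.0, -0.1, -0.5]
opening: 0.262
gripper_force: 0.0
```

Emit:
{"fn": "jog_arm", "kwargs": {"plan": [[[0,0,0,0,0,0,0.5],[0,0,0,0,0,0,0.5],[0,0,0,0,0,0,0.5],[0,0,0,0,0,0,0.5]]]}}

```text
clock: 45.5
tool_pos: [0.4812, -0.3547, 0.0623]
ee_rot: [3.14, -0.093, 0.002]
wrist_force: [3.3, 10.4, 6.4]
opening: 0.165
gripper_force: 60.0
```

Emit:
{"fn": "jog_arm", "kwargs": {"plan": [[[0,0,0,0,0,-3,0.5],[0,0,0,0,0,-6,0.5],[0,0,0,0,0,-9,0.5],[0,0,0,0,0,-9,0.5]]]}}

```text
clock: 45.9
tool_pos: [0.4824, -0.3567, 0.1557]
ee_rot: [3.135, -0.092, 0.009]
wrist_force: [0.1, 0.8, -1.3]
opening: 0.165
gripper_force: 60.0
```

Run:
```python
from chk import *
at((.5172,.105,.145),3.5,0)
o=ctrl.get_obs(); m=ctrl.camera_model("wrist"); im=ctrl.camera("wrist"); held(im,m,o)
```

```text
[ 0.4824 -0.3567  0.1557] [179.7  -0.3  -3.4] [ 0.1  0.8 -1.3] 15.0
[ 0.3 -0.3 -6.9] [  0.77 -46.29   0.86] 46.3
.............DDDOOOOOOOOOOOOOOOOOOOOOOOOOOOOOOOOOOOOOOO...............
.............DDDOOOOOOOOOOOOOOOOOOOOOOOOOOOOOOOOOOOOOOO...............
.............DDDOOOOOOOOOO...................OOOOOOOOO................
```

Emit:
{"fn": "jog_arm", "kwargs": {"plan": [[[0,0,0,0.1,-4.9,0,0.5],[0,0,0,0.2,-9.8,0,0.5],[0,0,0,0.3,-14.7,0,0.5],[0,0,0,0.4,-19.6,0,0.5],[0,0,0,0.4,-24.4,0,0.5]]]}}

```text
clock: 46.45
tool_pos: [0.4981, -0.1099, 0.1501]
ee_rot: [3.14, -0.092, -0.001]
wrist_force: [0.4, 0.1, -1.3]
opening: 0.166
gripper_force: 60.0
```

Emit:
{"fn": "jog_arm", "kwargs": {"plan": [[[0,0,-2,0.1,-4.6,0,0.5],[0,0,-4,0.2,-9.2,0,0.5],[0,0,-7,0.3,-13.8,0,0.5],[0,0,-7,0.3,-18,0,0.5],[0,0,-7,0.3,-21.9,0,0.5]]]}}

```text
clock: 46.95
tool_pos: [0.5138, 0.1085, 0.1499]
ee_rot: [3.139, 0.101, -0.001]
wrist_force: [1.0, -0.4, -2.1]
opening: 0.164
gripper_force: 60.0
```

Emit:
{"fn": "jog_arm", "kwargs": {"plan": [[[0,0,0,0,0,2,0.5],[0,0,0,0,0,2,0.5]]]}}

```text
clock: 47.15
tool_pos: [0.5127, 0.1072, 0.1282]
ee_rot: [3.139, 0.103, -0.006]
wrist_force: [-0.2, 0.6, -1.4]
opening: 0.167
gripper_force: 60.0
```

Run:
```python
from chk import *
at((.5175,.105,.076),3.5,0)
o=ctrl.get_obs(); m=ctrl.camera_model("wrist"); im=ctrl.camera("wrist"); cv2.imwrite("pics/h4.png",im); held(im,m,o)
```

```text
[0.5127 0.1072 0.1282] [179.9   0.2   3.8] [-0.2  0.6 -1.4] 15.2
[0.1 0.2 0.3] [0.48 0.25 5.22] 5.2
.............DDDOOOOOOOOOOOOOOOOOOOOOOOOOOOOOOOOOOOOOOO...............
.............DDDOOOOOOOOOOOOOOOOOOOOOOOOOOOOOOOOOOOOOO................
.............DDDOOOOOOOOOO...................OOOOOOOOO................
```

Emit:
{"fn": "jog_arm", "kwargs": {"plan": [[[0,0,0,0.3,0.1,3,0.5],[0,0,0,0.4,0.2,5.3,0.5],[0,0,0,0.4,0.2,5.3,0.5]]]}}

```text
clock: 47.5
tool_pos: [0.5172, 0.1036, 0.0757]
ee_rot: [3.139, 0.098, -0.006]
wrist_force: [-0.0, -1.0, -2.2]
opening: 0.158
gripper_force: 60.0
```

Emit:
{"fn": "jog_arm", "kwargs": {"plan": [[[0,0,0,0,0,0.6,0.5],[0,0,0,0,0,1.2,0.5],[0,0,0,0,0,1.7,0.5],[0,0,0,0,0,2,0.5],[0,0,0,0,0,2.2,0.5]]]}}

```text
clock: 48.0
tool_pos: [0.5199, 0.1046, 0.0568]
ee_rot: [3.139, 0.1, 0.004]
wrist_force: [0.9, -1.5, -0.8]
opening: 0.167
gripper_force: 60.0
```

Emit:
{"fn": "jog_arm", "kwargs": {"plan": [[[0,0,0,0,0,0.3,0.5],[0,0,0,0,0,0.5,0.5],[0,0,0,0,0,0.5,0.5]]]}}

```text
clock: 48.3
tool_pos: [0.5201, 0.1047, 0.0536]
ee_rot: [3.139, 0.1, 0.003]
wrist_force: [-18.1, -5.7, 57.6]
opening: 0.168
gripper_force: 60.0
```

Emit:
{"fn": "jog_arm", "kwargs": {"plan": [[[0,0,0,0,0,-0.4,0.5],[0,0,0,0,0,-0.4,3.6],[0,0,0,0,0,-0.4,3.6],[0,0,0,0,0,-0.4,3.6],[0,0,0,0,0,-3,3.6]]]}}

```text
clock: 48.8
tool_pos: [0.5167, 0.1045, 0.0783]
ee_rot: [3.139, 0.1, -0.008]
wrist_force: [-0.2, 0.4, 1.2]
opening: 0.397
gripper_force: 0.0
```

Emit:
{"fn": "jog_arm", "kwargs": {"plan": [[[0,0,0,0,0,-5,4],[0,0,0,-2,-3,-9,3],[0,0,0,-5,-5,-13,2],[0,0,0,-8,-6,-13,1],[0,0,0,-9,-6,-13,0]]]}}

```text
clock: 49.3
tool_pos: [0.423, 0.16, 0.2115]
ee_rot: [3.14, 0.102, 0.002]
wrist_force: [0.7, 0.3, -0.9]
opening: 0.117
gripper_force: 0.0
```

Run:
```python
from chk import *
from meas import oranges
at((.412,.155,.13),3.5,0)
m=ctrl.camera_model("wrist"); im=ctrl.camera("wrist"); cv2.imwrite("pics/f1.png",im); np.save("mf1.npy",m); hsv=cv2.cvtColor(im,cv2.COLOR_BGR2HSV)
for c in oranges(im,230):
    if c[1]>230: continue
    P=onz(m,[c],.057)[0]; k=int(c[1])+(-4 if c[1]<130 else 4)
    print(c.round(1),P.round(4),'view from +y side',np.degrees(np.arctan2(m['origin'][1]-P[1],m['origin'][2]-.057)).round(1))
    print(''.join('O' if 4<=hsv[k,x,0]<=35 and hsv[k,x,1]>50 and hsv[k,x,2]>90 else 'D' if hsv[k,x,2]<70 else '.' for x in range(int(c[0])-25,int(c[0])+25)))
# red tab, from the two earlier views and now
L=lambda n:np.load(n,allow_pickle=True).item()
def red(im):
    h=cv2.cvtColor(im,cv2.COLOR_BGR2HSV); M=(((h[...,0]<6)|(h[...,0]>174))&(h[...,1]>150)&(h[...,2]>80)).astype(np.uint8)
    n,l,s,c=cv2.connectedComponentsWithStats(M); return [(c[i].round(1),s[i][:5]) for i in range(1,n) if 60<s[i][4]<900]
for n,mm,i in(("C",L("mC.npy"),cv2.imread("pics/wC.png")),("D",L("mD.npy"),cv2.imread("pics/wD.png")),("now",m,im)):
    for c,s in red(i): print(n,c,s,onz(mm,[c],.045)[0].round(4))
```

```text
[0.423  0.16   0.2115] [ 1.8e+02 -1.0e-01  3.7e+00] [ 0.7  0.3 -0.9] 10.7
[ 0.  -0.1  0.2] [-1.14  0.42  8.15] 8.2
[332.2 160.9] [0.4463 0.1587 0.057 ] view from +y side 1.3
................OOOOOOOOOOOOOOOOOOOD..............
[398.1 161.4] [0.4497 0.1003 0.057 ] view from +y side 11.9
.............DDDOOOOOOOOOOOOOOOOOOO...............
[200.8 163.7] [0.4361 0.2747 0.057 ] view from +y side -19.4
.................OOOOOOOOOOOOOOOOOO.DDDDD.........
[266.8 162.4] [0.4412 0.2164 0.057 ] view from +y side -9.3
.................OOOOOOOOOOOOOOOOOO.DD............
C [298.3 193.3] [290 182  18  25 345] [0.4229 0.1964 0.045 ]
C [ 67.4 221.6] [ 57 201  19  51 475] [0.4069 0.4163 0.045 ]
D [416.7 193.6] [406 182  23  25 393] [0.4231 0.2011 0.045 ]
D [118.7 195.6] [113 191  12  11  85] [0.4372 0.4775 0.045 ]
D [ 84.2 205.6] [ 79 201  11  10  84] [0.4295 0.5113 0.045 ]
D [178.3 219.5] [167 202  20  40 295] [0.4108 0.4266 0.045 ]
D [566.8 314.3] [546 304  35  29 556] [0.2867 0.0476 0.045 ]
now [ 48.4 194.4] [ 33 162  30  69 731] [0.3951 0.4213 0.045 ]
now [289.8 181.4] [282 171  17  23 339] [0.4225 0.1966 0.045 ]
now [ 82.8 267.5] [ 68 264  31   8 178] [0.3215 0.398  0.045 ]
now [ 97.5 320.6] [ 80 304  42  38 858] [0.2618 0.3896 0.045 ]
```

All four shafts lie home with rear flats at x≈0.436–0.450, evenly spaced, and dark margins consistent with upright. The red tab is at (0.421, 0.197). I now go down on its -y side with closed fingers and push.

Emit:
{"fn": "jog_arm", "kwargs": {"plan": [[[0,0,0,-0.9,0,4,0],[0,0,0,-0.9,0,8,0],[0,0,0,-0.9,0,12,0],[0,0,0,-0.9,0,15.8,0],[0,0,0,-0.9,0,15.8,0]]]}}

```text
clock: 49.85
tool_pos: [0.4135, 0.157, 0.0481]
ee_rot: [3.137, 0.099, -0.013]
wrist_force: [0.6, 0.1, 1.0]
opening: 0.008
gripper_force: 0.0
```

Emit:
{"fn": "jog_arm", "kwargs": {"plan": [[[0,0,0,0,-1,0,0],[0,0,0,0,-2,0,0],[0,0,0,0,-3,0,0],[0,0,0,0,-4,0,0],[0,0,0,0,-4,0,0]]]}}

```text
clock: 50.35
tool_pos: [0.4141, 0.1998, 0.0534]
ee_rot: [-3.14, -0.102, -0.003]
wrist_force: [0.0, 0.9, 0.3]
opening: 0.002
gripper_force: 0.0
```

Run:
```python
from chk import *
at((.412,.215,.05),3.5,0)
im=ctrl.camera("wrist"); cv2.imwrite("pics/l1.png",im)
```

```text
[0.4141 0.1998 0.0534] [-1.8e+02 -1.0e-01  3.7e+00] [0.  0.9 0.3] 0.2
[-0.  -0.1  0.2] [-0.11 -1.53  0.34] 1.6
```

Emit:
{"fn": "jog_arm", "kwargs": {"plan": [[[0,0,0,0,-0.5,0.2,0],[0,0,0,0,-1,0.3,0],[0,0,0,0,-1.2,0.3,0],[0,0,0,0,-1.4,0.3,0],[0,0,0,0,-1.4,0.3,0]]]}}

```text
clock: 50.9
tool_pos: [0.4126, 0.2124, 0.0494]
ee_rot: [3.139, 0.1, -0.0]
wrist_force: [-0.4, 0.2, 0.3]
opening: 0.004
gripper_force: 0.0
```

Run:
```python
from chk import *
at()
im=ctrl.camera("wrist"); m=ctrl.camera_model("wrist")
h=cv2.cvtColor(im,cv2.COLOR_BGR2HSV); M=(((h[...,0]<6)|(h[...,0]>174))&(h[...,1]>150)&(h[...,2]>80)).astype(np.uint8)
n,l,s,c=cv2.connectedComponentsWithStats(M); print([(c[i].round(1),s[i][:5],onz(m,[c[i]],.05)[0].round(4)) for i in range(1,n) if 60<s[i][4]])
t=ctrl.camera("top"); mt=ctrl.camera_model("top")
h=cv2.cvtColor(t,cv2.COLOR_BGR2HSV); M=(((h[...,0]<6)|(h[...,0]>174))&(h[...,1]>150)&(h[...,2]>80)).astype(np.uint8)
n,l,s,c=cv2.connectedComponentsWithStats(M); print('top',[(c[i].round(1),s[i][4],onz(mt,[c[i]],.045)[0].round(4)) for i in range(1,n) if 200<c[i][0]<340 and 200<c[i][1]<270])
cv2.imwrite("pics/l2.png",im)
```

```text
[0.4126 0.2124 0.0494] [180.    0.    3.7] [-0.4  0.2  0.3] 0.4
[(array([294. , 226.1]), array([282, 212,  27,  29, 617], dtype=int32), array([0.4292, 0.2301, 0.05  ]))]
top [(array([208.3, 257.6]), np.int32(98), array([0.3832, 0.4427, 0.045 ]))]
```

View pics/l2.png

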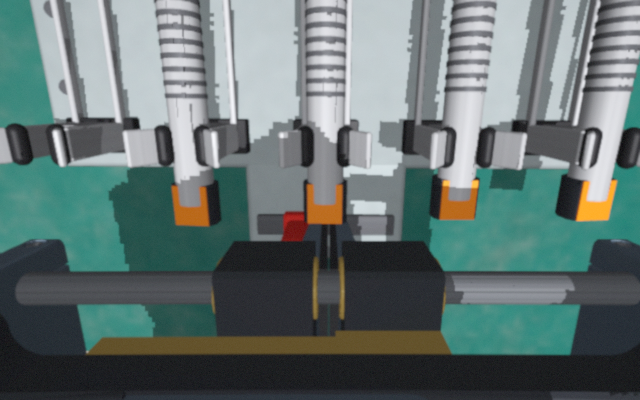

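The four shafts sit in the clips with flats visible on every rear head. The red tab at (294,226) touches the fingers and its slot goes on left to about column 258, so I keep pushing.

Emit:
{"fn": "jog_arm", "kwargs": {"plan": [[[0,0,0,0,-0.2,0,0],[0,0,0,0,-0.4,0,0],[0,0,0,0,-0.4,0,0]]]}}

```text
clock: 51.3
tool_pos: [0.4124, 0.2164, 0.0494]
ee_rot: [3.139, 0.1, 0.0]
wrist_force: [-0.3, -1.7, -0.2]
opening: 0.003
gripper_force: 0.3
```

Emit:
{"fn": "jog_arm", "kwargs": {"plan": [[[0,0,0,0,-0.2,0,0],[0,0,0,0,-0.3,0,0],[0,0,0,0,-0.3,0,0]]]}}

```text
clock: 51.6
tool_pos: [0.4121, 0.2184, 0.0494]
ee_rot: [3.138, 0.101, -0.001]
wrist_force: [5.2, -18.0, 3.6]
opening: 0.01
gripper_force: 9.2
```

Force rises to 18 N, so the tab is at its stop. I back off, rise and check.

Emit:
{"fn": "jog_arm", "kwargs": {"plan": [[[0,0,0,0,1.5,0,0],[0,0,0,0,1.5,-4,0],[0,0,0,0,1.5,-8,0],[0,0,0,0,1.5,-12,0],[0,0,0,0,1.5,-16,0]]]}}

```text
clock: 52.1
tool_pos: [0.4129, 0.2044, 0.2112]
ee_rot: [3.139, 0.1, 0.001]
wrist_force: [0.3, 0.0, -0.3]
opening: 0.004
gripper_force: 0.0
```

Run:
```python
from chk import *
from meas import oranges
at()
m=ctrl.camera_model("wrist"); im=ctrl.camera("wrist"); cv2.imwrite("pics/e1.png",im); np.save("me1.npy",m); hsv=cv2.cvtColor(im,cv2.COLOR_BGR2HSV)
m0=np.load("mf1.npy",allow_pickle=True).item(); i0=cv2.imread("pics/f1.png"); O0=[c for c in oranges(i0,230)]
for c in oranges(im,230):
    P=onz(m,[c],.057)[0]; k=int(c[1])+(-4 if c[1]<130 else 4)
    o0=min(O0,key=lambda q:np.linalg.norm(onz(m0,[q],.057)[0]-P)); a,b=ray(m,[c]),ray(m0,[o0]); T=tri([(a[0],a[1][0]),(b[0],b[1][0])])
    print(c.round(1),P.round(4),'tri z',T[0][2].round(4),'view',np.degrees(np.arctan2(m['origin'][1]-P[1],m['origin'][2]-.057)).round(1))
    print(''.join('O' if 4<=hsv[k,x,0]<=35 and hsv[k,x,1]>50 and hsv[k,x,2]>90 else 'D' if hsv[k,x,2]<70 else '.' for x in range(int(c[0])-25,int(c[0])+25)))
h=hsv; M=(((h[...,0]<6)|(h[...,0]>174))&(h[...,1]>150)&(h[...,2]>80)).astype(np.uint8)
n,l,s,c=cv2.connectedComponentsWithStats(M); print([(c[i].round(1),s[i][4],onz(m,[c[i]],.045)[0].round(4)) for i in range(1,n) if 60<s[i][4]<900])
```

```text
[0.4129 0.2044 0.2112] [180.   -0.    3.6] [ 0.3  0.  -0.3] 0.4
[382.6 152.5] [0.4463 0.1592 0.057 ] tri z 0.0531 view 9.3
...............DDOOOOOOOOOOOOOOOOOOO..............
[449.6 152.9] [0.4496 0.1005 0.057 ] tri z 0.0561 view 19.5
.............DDDDOOOOOOOOOOOOOOOOOOO..............
[251.  155.6] [0.4362 0.2747 0.057 ] tri z 0.0571 view -11.8
.................OOOOOOOOOOOOOOOOOOODDDD..........
[316.9 154. ] [0.4413 0.2168 0.057 ] tri z 0.0543 view -1.2
.................OOOOOOOOOOOOOOOOOOO..............
[(array([ 29.1, 139. ]), np.int32(100), array([0.4362, 0.475 , 0.045 ])), (array([ 91.1, 188.1]), np.int32(639), array([0.394 , 0.4254, 0.045 ])), (array([297.7, 173.8]), np.int32(328), array([0.4201, 0.2338, 0.045 ])), (array([ 85.6, 258.3]), np.int32(826), array([0.3219, 0.4385, 0.045 ]))]
```

```bash
python3 -c "
from cell import ctrl
print(ctrl.close_job())"
```

```text
the job is handed in; nothing more can be done
None
```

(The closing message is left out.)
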